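# Refit the sprung roller in its stand

### The arm

A 7-joint arm with a two-finger parallel gripper is mounted at the origin on a cart in front of the work surface, level with it; the furniture and walls round the work are solid. World frame = base frame: x ahead of the robot, y to its left, z up, the work surface at z = 0. Lengths are in m, angles in rad, forces in N, time in s.
With the tool pointing down it reaches from about 0.4 to 0.85 m from the base axis. Payload 4.5 kg.
Tool frame: the origin (TCP) lies on the centre line of the jaws, within the pads' length; the fingertips stand 11 mm ahead of it and the grasp point (between the pads) lies 8 mm behind it; z points along the fingers, y is the direction in which the jaws open and shut (so a half turn about z gives the same grasp; the last joint's range is limited). The gripper opens to 88 mm and grips with 3 to 60 N. Pads are 18 mm wide; open, the fingers measure 123 mm over their backs; the gripper's body (75 mm by 187 mm) begins 45 mm behind the grasp point.
Start: joints at [1.287, 0.689, -0.195, 1.565, 0.157, 0.902, -0.215], TCP at [0.195, -0.594, 0.223] pointing down, gripper open.
Joint ranges: [-3.01, 3.01], [-0.46, 2.08], [-1.47, 1.51], [0.13, 2.56], [-1, 4.14], [0.04, 2.09], [-2.66, 2.66]. Speed limits (rad/s): [2.57, 2.57, 3.14, 3.14, 3.14, 3.14, 3.14].

### API

Orientations are given as a unit quaternion [x, y, z, w].
In Python, from plant import r, snapshot gives the robot as it stands.
- The arm moves only by the tool drive_tool, never from a script. Its argument "commands" is a list of rows, each an object of numbers: "wx", "wy", "wz": the turn, a rotation vector about the tool's x, y, z in rad; "dx", "dy", "dz": the shift along the tool's x, y, z in m; "claw": the opening, from 0 (shut) to 1 (fully open). A call has 1 to 12 rows; each row shifts and turns the commanded pose from where the row before left it, along the tool's axes as they then stand; what a row does not reach is not made up. A row lasts 1/10 s, in which the tool goes at most 50 mm and 8.59 degrees, less where a joint would pass 70% of its speed; a pose out of reach is approached as far as the arm can. A call is refused whole if a number of a shift passes 0.05 or a number of a turn 0.15, either way. A call with a gripper value outside its range is refused whole. The fingers move at their own pace and stop on an object; "grip_force" is the grip in N (left out, the last holds). Time passes only in rows, so rows that do not move let the fingers close. It gives the time, the measured TCP pose, the force and the opening at its end, in the units of the state.
- r.get_state(): the state, without advancing time (a new reading comes with each control period).
- snapshot(name): name is "scene" or "top"; returns a dict with "color" (420x560x3 uint8, red, green, blue), "fx", "fy", "cx", "cy" (pixels), "world_to_cam" (4x4, takes a point from world to camera coordinates). Camera axes: x right, y up, looking along -z (the intrinsics and any distortion apply to the point x, -y, -z); pixel columns grow to the right and rows downward; lengths in m; the calibration is good to about 2 mm. A picture is of the moment at which its call begins. There is no depth.
- r.finish_job(): hands the job in, once; it reports no verdict.
The state is a dict: "clock": time; "q": joint angles; "qd": joint speeds; "joint_torque": joint torques, N m; "tool_pos": TCP position; "eef_rot": TCP orientation; "contact_force": force on the tool from outside, world axes, zero at the start; "moment": the same for the moment, N m; "opening": opening from 0.0 (shut) to 1.0 (fully open).
Only numpy, scipy, OpenCV 4.12 (cv2) and the standard library are available. Lean on these libraries where they do the work, as an engineer would, in place of code of your own. Each camera call takes 0.05 s, during which the arm holds its last target. There are 200 camera calls.

### The job

Fit the loose rubber roller back into its stand: brass spring plunger in the open-topped slot, plunger pressed in until the steel pin at the other end clears its bracket, roller lowered onto the slot floor, then eased back so the steel pin goes fully home in the round cup. Leave it level and released, held only by its own spring. Press no harder than the spring needs, feel for the slot floor gently, and do not disturb the flux tin, red cap or brass weight.

Things in the scene. Friction and masses are not known exactly. Their poses are not given: they have to be found in the camera images.
- roller: loose roller, 0.22 kg give or take a fifth. Origin on its axis, mid drum; y axis along the roller, towards the brass plunger. Black rubber drum 30 mm diameter, y -28 to +28 mm: grip across it. White six-sided collars, 48 mm across flats, 6 mm thick, at both drum ends; it lies on their flats, axis 24 mm above the bench. Overall y -56 to +61 mm
- plunger (a joint): how far the brass plunger is pushed into the roller: 0 m is fully out, 0.017 m its stop. The spring needs 4 N to start it and about 0.6 N more per mm (12 N at 13 mm, 14 N at the stop)
- plunger_tip (a point): middle of the end face of the brass plunger: 14 mm diameter (too thick for the cup), greased, chamfered tip, at roller y = +61 mm when fully out
- journal_tip (a point): middle of the end face of the fixed steel pin: 10 mm diameter, 22 mm long from the collar, chamfered tip, at roller y = -56 mm
- frame: roller stand, fixed. Origin on the bench under its middle, z up. Grey foot 100 (x) by 164 (y) mm carries two green brackets, 50 mm wide in x, inner faces at y = +49 (slot) and -49 mm (cup). They are clamped at an unmeasured height: the seat axis (roller axis with plunger on the slot floor = cup centre) is 56 to 68 mm above the bench, and 33 mm over the plate between the brackets
- slot_mark (a point): point on the foot under the back wall of the slot (stand y = +57 mm). Slot at stand x = 0 in the +y bracket, facing -y, open and flared at the top, 16.5 mm wide, 8 mm deep, black floor 7 mm under the seat axis; straight walls end 32 mm, bracket top 42 mm over the seat axis. With the roller's origin at stand y = +9 mm the plunger is in 13 mm and the pin clears the cup bracket by 2 mm
- cup_mark (a point): point on the foot under the bottom of the cup (stand y = -57 mm). Blind round cup at stand x = 0 in the -y bracket, facing +y, 12.5 mm diameter, 8 mm deep, mouth chamfered 1.5 mm; bracket top 11 mm over the seat axis. Seated, the pin is on the cup's bottom, the roller's origin at stand y = -1 mm and the plunger in 3 mm
- flux_tin: yellow round tin, 54 mm diameter, 20 mm high, loose; origin under its centre
- red_cap: red round cap, 29 mm diameter, 18 mm high, loose; origin under its centre
- brass_weight_100: brass weight with a knob, 27 mm diameter, 34 mm high, loose; origin under its centre

How it is judged:
By the outcome, as a careful person would: the job done as asked, in the order asked, and still so for the second after the job is handed in, with the robot touching nothing.
It also fails if it takes over 43 s, if anything falls off the work surface, if the arm or the gripper's body presses on something with over 40 N, if the wrist force passes 120 N, or if a joint passes its speed limit or range.

## Working session

There is one attempt and no reset: what is moved stays moved. The work goes in short steps, Python scripts to look and compute and a tool call to move; the robot and the scene stay as the last step left them, time stands still between calls to the robot, and variables do not carry over. Pictures are saved under pics/ and viewed, on a budget of 10 in all, crops included, one or two more only if the job needs it, and the job is handed in when it is done.

Besides the shell and the picture viewer there is one more tool, called after "Request:" by a JSON object that holds its "name" and its "arguments". drive_tool: Moves the arm, as the interface text tells. Its arguments: {"type":"object","properties":{"commands":{"type":"array","items":{"type":"object","properties":{"wx":{"type":"number"},"wy":{"type":"number"},"wz":{"type":"number"},"dx":{"type":"number"},"dy":{"type":"number"},"dz":{"type":"number"},"claw":{"type":"number"}}}},"grip_force":{"type":"number"}},"required":["commands"]}

```bash
mkdir -p pics; ls
cat > h.py <<'E'
import numpy as np, cv2
from plant import r, snapshot
from scipy.spatial.transform import Rotation as R
def shot(n,f):
    s=snapshot(n); cv2.imwrite('pics/'+f,cv2.cvtColor(s['color'],cv2.COLOR_RGB2BGR)); np.savez('pics/'+f+'.npz',**{k:np.array(v) for k,v in s.items()}); return s
def load(f): return dict(np.load('pics/'+f+'.npz'))
def ray(s,u,v,z):
    T=s['world_to_cam']; d=np.array([(u-s['cx'])/s['fx'],-(v-s['cy'])/s['fy'],-1.])
    Rw=T[:3,:3].T; c=-Rw@T[:3,3]; d=Rw@d; return c+d*(z-c[2])/d[2]
def proj(s,p):
    q=s['world_to_cam'][:3,:3]@np.array(p)+s['world_to_cam'][:3,3]
    return np.array([s['cx']+s['fx']*q[0]/-q[2], s['cy']+s['fy']*q[1]/q[2]])
E
python3 - <<'E'
from h import *
for n in('scene','top'):
    s=shot(n,n+'0.png'); print(n,[k for k in s],s['fx'],s['cx'],s['cy'],np.round(s['world_to_cam'],3).tolist(), {k:v for k,v in s.items() if 'dist' in k})
a=cv2.imread('pics/scene0.png');b=cv2.imread('pics/top0.png')
st=r.get_state();print(st)
E
```

```text
pics
scene ['color', 'fx', 'fy', 'cx', 'cy', 'world_to_cam'] 403.2140289064619 275.3372047968203 209.3580821835476 [[-0.888, -0.461, -0.007, 0.478], [0.253, -0.5, 0.828, -0.159], [-0.385, 0.733, 0.561, -0.946], [0.0, 0.0, 0.0, 1.0]] {}
top ['color', 'fx', 'fy', 'cx', 'cy', 'world_to_cam'] 398.91762096662615 278.21980063421626 211.92894188917975 [[0.016, -1.0, 0.017, 0.017], [0.991, 0.018, 0.133, -0.518], [-0.133, 0.015, 0.991, -0.967], [0.0, 0.0, 0.0, 1.0]] {}
{'clock': 0.1, 'q': array([ 1.28678635,  0.68990356, -0.19452527,  1.56619708,  0.15731195,
        0.90246848, -0.21508053]), 'qd': array([-0.00149432, -0.00249805,  0.00029361, -0.00267936, -0.00078875,
       -0.00198439, -0.00091778]), 'joint_torque': array([-2.16343666e-03, -5.28498209e+01, -1.27088439e+00, -1.53836149e+01,
       -5.24652028e-02,  1.97277237e-03,  3.03482091e-05]), 'tool_pos': array([ 0.19508879, -0.59318147,  0.22239966]), 'eef_rot': array([ 9.87392773e-01,  1.58287349e-01, -1.81891464e-04, -7.71155176e-04]), 'contact_force': array([ 0.62512619, -0.63506355, -0.97927635]), 'moment': array([0.03665062, 0.00991227, 0.05638075]), 'opening': 1.0000080925545078}
```

View pics/scene0.png

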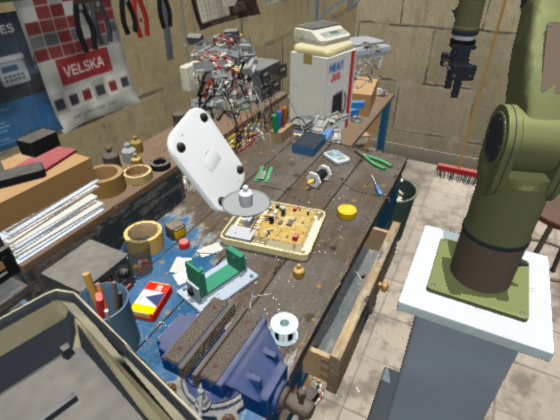

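View pics/top0.png

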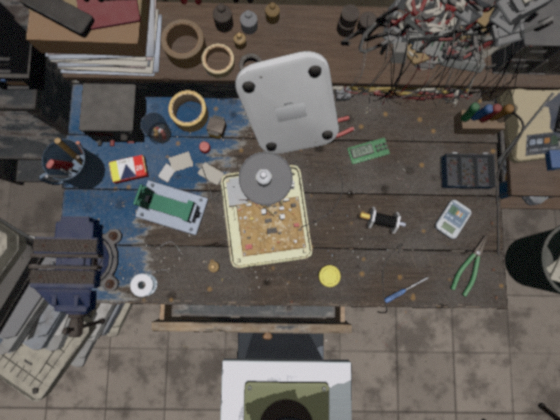

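The top view shows the roller at about (383,219), with its brass end to the left, and the stand at about (172,207). The tin is at (330,276), the weight at (212,267) and the cap at (204,147). Next I'll enlarge the roller and stand.

Run:
```python
from h import *
a=cv2.imread('pics/scene0.png');b=cv2.imread('pics/top0.png')
def c(i,u,v):
    o=cv2.resize(i[v-30:v+30,u-40:u+40],None,fx=5,fy=5,interpolation=cv2.INTER_CUBIC)
    for k in range(0,80,10):
        cv2.putText(o,str(u-40+k),(k*5,8),0,.3,(0,255,255)); cv2.line(o,(k*5,10),(k*5,14),(0,255,255))
        if k<60: cv2.putText(o,str(v-30+k),(0,k*5+3),0,.3,(0,255,255))
    return o
cv2.imwrite('pics/c0.png',np.vstack([np.hstack([c(b,383,219),c(b,172,207)]),np.hstack([c(a,318,178),c(a,217,278)])]))
```

```text
(no output)
```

View pics/c0.png

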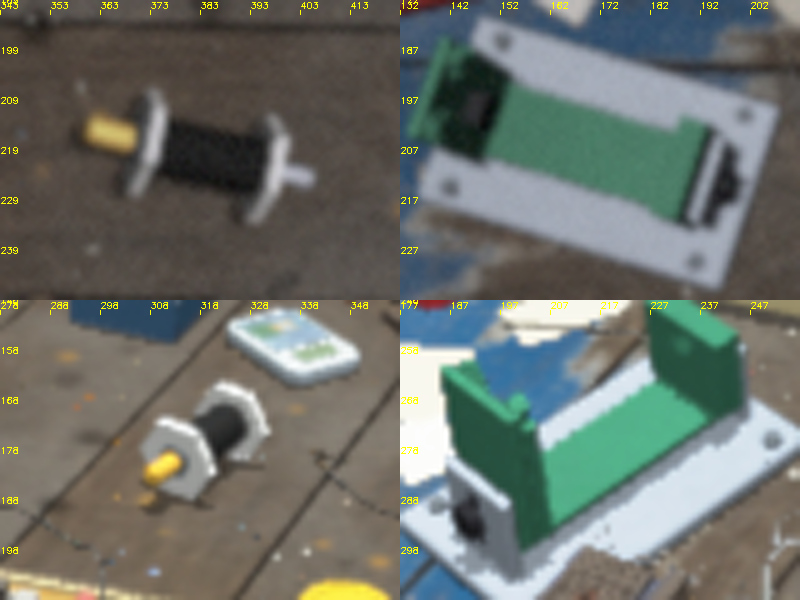

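```bash
cat >> h.py <<'E'
def draw(o,s,P,u0,v0,k,col):
    p=np.array([proj(s,q) for q in P]); p=((p-[u0,v0]+.5)*k-.5)
    cv2.polylines(o,[np.round(p).astype(int)],False,col,1,cv2.LINE_AA)
def stand(p,pts):
    x,y,a=p[:3]; pts=np.array(pts,float); c,s=np.cos(a),np.sin(a)
    return np.c_[x+c*pts[:,0]-s*pts[:,1], y+s*pts[:,0]+c*pts[:,1], pts[:,2]]
E
python3 - <<'E'
from h import *
from scipy.optimize import least_squares
t=load('top0.png'); s=load('scene0.png')
px=np.array([(148,179.6),(207.2,197),(195.6,234.2),(135.2,215.6)])-.4
for h in (.006,.01,.014):
    C=np.array([ray(t,u,v,h) for u,v in px]); print(h,C.round(4).tolist(),[np.linalg.norm(C[i]-C[(i+1)%4]).round(4) for i in range(4)])
b=np.array([ray(t,359.8,214.2,.024),ray(t,405.6,224.2,.024)]);d=b[0]-b[1];print('roller',b,np.linalg.norm(d),np.degrees(np.arctan2(-d[0],d[1])))
for k,(u,v,z) in dict(tin=(330,276,.02),weight=(212,267,.03),cap=(204,147,.018)).items(): print(k,ray(t,u,v,z).round(3))
h=.01
def f(p): 
    P=stand(p,[(50,82,10),(50,-82,10),(-50,-82,10),(-50,82,10)]/np.array(1000.)); return np.ravel([proj(t,q) for q in P]-px)
m=least_squares(f,[C[:,0].mean(),C[:,1].mean(),0]);print(m.x,m.fun.round(2))
for n,im,u0,v0,w,hh,k in(('t','top0.png',130,172,80,68,8),('s','scene0.png',174,230,88,84,7)):
    i=cv2.imread('pics/'+im)[v0:v0+hh,u0:u0+w]; o=cv2.resize(i,None,fx=k,fy=k,interpolation=cv2.INTER_CUBIC); S=load(im); H=.062
    for q in range(0,w,10): cv2.putText(o,str(u0+q),(q*k,9),0,.35,(0,255,255))
    for q in range(10,hh,10): cv2.putText(o,str(v0+q),(0,q*k+4),0,.35,(0,255,255))
    draw(o,S,stand(m.x,np.array([(50,82,10),(50,-82,10),(-50,-82,10),(-50,82,10),(50,82,10)])/1e3),u0,v0,k,(0,0,255))
    for y,z in((.049,H+.042),(-.049,H+.011)):
        draw(o,S,stand(m.x,[(.025,y,H-.033),(.025,y,z),(-.025,y,z),(-.025,y,H-.033),(.025,y,H-.033)]),u0,v0,k,(255,0,255))
    cv2.imwrite(f'pics/ov_{n}.png',o)
E
```

```text
0.006 [[0.6007, 0.3657, 0.006], [0.5578, 0.2106, 0.006], [0.4608, 0.2364, 0.006], [0.506, 0.3928, 0.006]] [np.float64(0.1609), np.float64(0.1003), np.float64(0.1628), np.float64(0.0985)]
0.01 [[0.5999, 0.3645, 0.01], [0.5571, 0.21, 0.01], [0.4605, 0.2356, 0.01], [0.5055, 0.3914, 0.01]] [np.float64(0.1603), np.float64(0.0999), np.float64(0.1622), np.float64(0.0982)]
0.014 [[0.599, 0.3632, 0.014], [0.5564, 0.2093, 0.014], [0.4602, 0.2348, 0.014], [0.505, 0.39, 0.014]] [np.float64(0.1597), np.float64(0.0995), np.float64(0.1615), np.float64(0.0978)]
roller [[ 0.51650373 -0.18231647  0.024     ]
 [ 0.49295865 -0.29880087  0.024     ]] 0.11884016813507658 -11.42727107056898
tin [ 0.36  -0.107  0.02 ]
weight [0.378 0.187 0.03 ]
cap [0.686 0.221 0.018]
[ 0.5307687   0.30035621 -0.2741946 ] [-0.48 -0.48  0.8   0.16  0.25  0.05 -0.57  0.24]
```

View pics/ov_t.png

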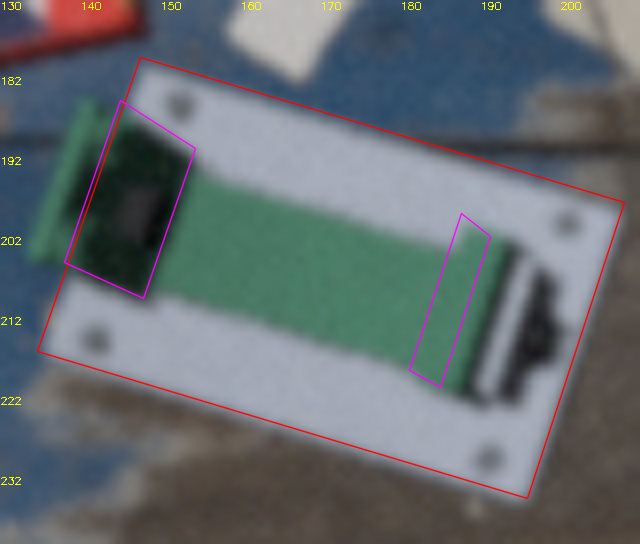

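View pics/ov_s.png

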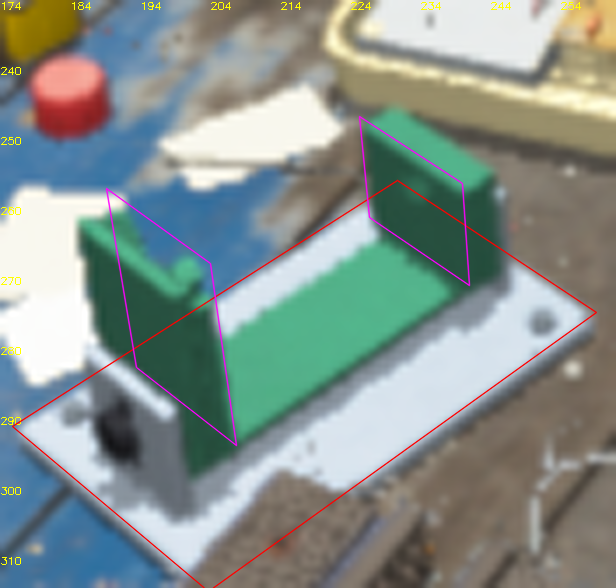

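The overlay matches the foot in the top view, and the top view alone gives yaw of about -15.7°. In the scene view the wireframe sits about 2–3 px high. I'll refine the foot edges to subpixel and check the camera bias on the roller, whose height is known.

Run:
```python
from h import *
from scipy.optimize import least_squares
from scipy.ndimage import map_coordinates, gaussian_filter
def edges(S,im,p,h,segs,W=4):
    g=gaussian_filter(cv2.cvtColor(cv2.imread('pics/'+im),cv2.COLOR_BGR2GRAY).astype(float),.6); out=[]
    for a,b,sk in segs:
        A,B=[proj(S,q) for q in stand(p,[(a[0],a[1],h),(b[0],b[1],h)])]
        n=np.array([-(B-A)[1],(B-A)[0]]);n/=np.linalg.norm(n); d=np.arange(-W,W+.01,.2)
        for t in np.linspace(.06,.94,24):
            if sk and sk[0]<t<sk[1]: continue
            c=A+(B-A)*t; q=c[:,None]+n[:,None]*d; v=np.gradient(map_coordinates(g,[q[1],q[0]],order=1))
            k=abs(v).argmax()
            if abs(v[k])>3 and 0<k<len(d)-1: out.append((a,b,t,*(c+n*d[k])))
    return out
def res(S,x,E,h):
    r_=[]
    for a,b,t,u,v in E:
        A,B=[proj(S,q) for q in stand(x,[(a[0],a[1],h),(b[0],b[1],h)])]
        n=np.array([-(B-A)[1],(B-A)[0]]);n/=np.linalg.norm(n); r_.append(n@(np.array([u,v])-A))
    return np.array(r_)
X,Y=.05,.082
segs=[((X,Y),(X,-Y),None),((-X,Y),(-X,-Y),None),((X,-Y),(-X,-Y),None)]
t=load('top0.png');s=load('scene0.png')
for S,im in((t,'top0.png'),(s,'scene0.png')):
  for h in(.006,.010):
    p=np.array([.531,.300,-.274])
    for W in (4,2,1.5):
        E=edges(S,im,p,h,segs,W); m=least_squares(lambda x:res(S,x,E,h),p,loss='soft_l1',f_scale=.3,x_scale=[.001,.001,.01]); p=m.x
    rr=res(S,p,E,h); print(im,h,p.round(4),len(E),'med|r|',np.median(abs(rr)).round(2),[np.round(np.median([q for q,e in zip(rr,E) if e[:2]==sg[:2]]),2) for sg in segs])
print('roller brass tip scene',ray(s,307.6,182.2,.024).round(4))
# disc lamp knob triangulation: scene (245,200) top (264,177)
def tri(a,b):
    f=lambda P:np.r_[proj(t,P)-a,proj(s,P)-b]; m=least_squares(f,[.6,.0,.1]); return m.x.round(3),m.fun.round(1)
print('disc',tri((264,177),(246,190)),'whitedev top',tri((319,70),(188,115)), 'weight',tri((212.5,266),(298.5,267)))
```

```text
top0.png 0.006 [ 0.5293  0.3014 -0.2801] 72 med|r| 0.12 [np.float64(0.28), np.float64(-0.31), np.float64(-0.08)]
top0.png 0.01 [ 0.5288  0.3007 -0.2785] 72 med|r| 0.25 [np.float64(0.28), np.float64(-0.28), np.float64(0.0)]
scene0.png 0.006 [ 0.5322  0.298  -0.2888] 46 med|r| 0.13 [np.float64(-0.02), np.float64(0.04), np.float64(0.06)]
scene0.png 0.01 [ 0.5302  0.301  -0.3089] 41 med|r| 0.21 [np.float64(-0.29), np.float64(0.06), np.float64(0.04)]
roller brass tip scene [ 0.5205 -0.1864  0.024 ]
disc (array([0.591, 0.062, 0.111]), array([-0.3, -0.6,  0.8,  0.2])) whitedev top (array([ 0.81 , -0.045,  0.234]), array([-3.6, -7. , 10.3,  3.2])) weight (array([0.38 , 0.186, 0.026]), array([-0. , -0.1,  0.1,  0. ]))
```

Request:
{"name": "drive_tool", "arguments": {"commands": [{"wz": -0.15},{"wz": -0.15},{"wz": -0.15},{"wz": -0.15},{"wz": -0.15},{"wz": -0.15},{"wz": -0.15}], "grip_force": 40}}

```text
validation failed for argument at $.co...
```

Request:
{"name": "drive_tool", "arguments": {"commands": [{"dx": 0,"dy": 0,"dz": 0,"wx": 0,"wy": 0,"wz": -0.15,"claw": 1},{"dx": 0,"dy": 0,"dz": 0,"wx": 0,"wy": 0,"wz": -0.15,"claw": 1}], "grip_force": 40}}

```text
clock: 0.3
tool_pos: [0.1952, -0.5933, 0.2226]
eef_rot: [0.952, 0.307, -0.0, -0.001]
contact_force: [0.7, 0.2, -0.6]
opening: 1.0
```

Request:
{"name": "drive_tool", "arguments": {"commands": [{"dx": 0,"dy": 0,"dz": 0,"wx": 0,"wy": 0,"wz": -0.15,"claw": 1},{"dx": 0,"dy": 0,"dz": 0,"wx": 0,"wy": 0,"wz": -0.15,"claw": 1},{"dx": 0,"dy": 0,"dz": 0,"wx": 0,"wy": 0,"wz": -0.15,"claw": 1},{"dx": 0,"dy": 0,"dz": 0,"wx": 0,"wy": 0,"wz": -0.15,"claw": 1},{"dx": 0,"dy": 0,"dz": 0,"wx": 0,"wy": 0,"wz": -0.147,"claw": 1},{"dx": 0,"dy": 0,"dz": 0,"wx": 0,"wy": 0,"wz": 0,"claw": 1}]}}

```text
clock: 0.9
tool_pos: [0.1949, -0.5935, 0.2226]
eef_rot: [0.776, 0.631, 0.0, -0.0]
contact_force: [-0.2, 0.2, -0.0]
opening: 1.002
```

Request:
{"name": "drive_tool", "arguments": {"commands": [{"dx": 0.04,"dy": 0.0233,"dz": 0,"wx": 0,"wy": 0,"wz": 0,"claw": 1},{"dx": 0.04,"dy": 0.0233,"dz": 0,"wx": 0,"wy": 0,"wz": 0,"claw": 1},{"dx": 0.04,"dy": 0.0233,"dz": 0,"wx": 0,"wy": 0,"wz": 0,"claw": 1},{"dx": 0.04,"dy": 0.0233,"dz": 0,"wx": 0,"wy": 0,"wz": 0,"claw": 1},{"dx": 0.04,"dy": 0.0233,"dz": 0,"wx": 0,"wy": 0,"wz": 0,"claw": 1},{"dx": 0.04,"dy": 0.0233,"dz": 0,"wx": 0,"wy": 0,"wz": 0,"claw": 1},{"dx": 0.04,"dy": 0.0233,"dz": 0,"wx": 0,"wy": 0,"wz": 0,"claw": 1},{"dx": 0.04,"dy": 0.0233,"dz": 0,"wx": 0,"wy": 0,"wz": 0,"claw": 1},{"dx": 0.04,"dy": 0.0233,"dz": 0,"wx": 0,"wy": 0,"wz": 0,"claw": 1},{"dx": 0.04,"dy": 0.0233,"dz": 0,"wx": 0,"wy": 0,"wz": 0,"claw": 1},{"dx": 0,"dy": 0,"dz": 0,"wx": 0,"wy": 0,"wz": 0,"claw": 1},{"dx": 0,"dy": 0,"dz": 0,"wx": 0,"wy": 0,"wz": 0,"claw": 1}]}}

```text
clock: 2.1
tool_pos: [0.5057, -0.2485, 0.2229]
eef_rot: [0.776, 0.631, -0.0, -0.0]
contact_force: [0.5, -0.8, -0.4]
opening: 1.0
```

Request:
{"name": "drive_tool", "arguments": {"commands": [{"dx": 0,"dy": 0,"dz": 0.04,"wx": 0,"wy": 0,"wz": 0,"claw": 1},{"dx": 0,"dy": 0,"dz": 0.04,"wx": 0,"wy": 0,"wz": 0,"claw": 1},{"dx": 0,"dy": 0,"dz": 0.04,"wx": 0,"wy": 0,"wz": 0,"claw": 1},{"dx": 0,"dy": 0,"dz": 0.03,"wx": 0,"wy": 0,"wz": 0,"claw": 1},{"dx": 0,"dy": 0,"dz": 0,"wx": 0,"wy": 0,"wz": 0,"claw": 1}]}}

```text
clock: 2.6
tool_pos: [0.5009, -0.251, 0.0696]
eef_rot: [0.777, 0.629, -0.003, -0.003]
contact_force: [0.0, 0.1, 0.6]
opening: 1.002
```

Run:
```python
from h import *
t=shot('top','top1.png'); s=shot('scene','scene1.png')
a=cv2.imread('pics/top1.png')[185:245,340:430]; b=cv2.imread('pics/scene1.png')[130:210,270:380]
a=cv2.resize(a,None,fx=7,fy=7,interpolation=2)[:,:400*2]; b=cv2.resize(b,None,fx=5,fy=5,interpolation=2)
o=np.zeros((600,800,3),np.uint8)
a=cv2.resize(a,(450,300)); b=cv2.resize(b,(550,400)); o[:300,:450]=a; o[200:600,250:800]=b
o[:200,:450]=a[50:250]
cv2.imwrite('pics/c1.png',o); print(r.get_state()['tool_pos'])
```

```text
[ 0.50442247 -0.25117188  0.0734058 ]
```

View pics/c1.png

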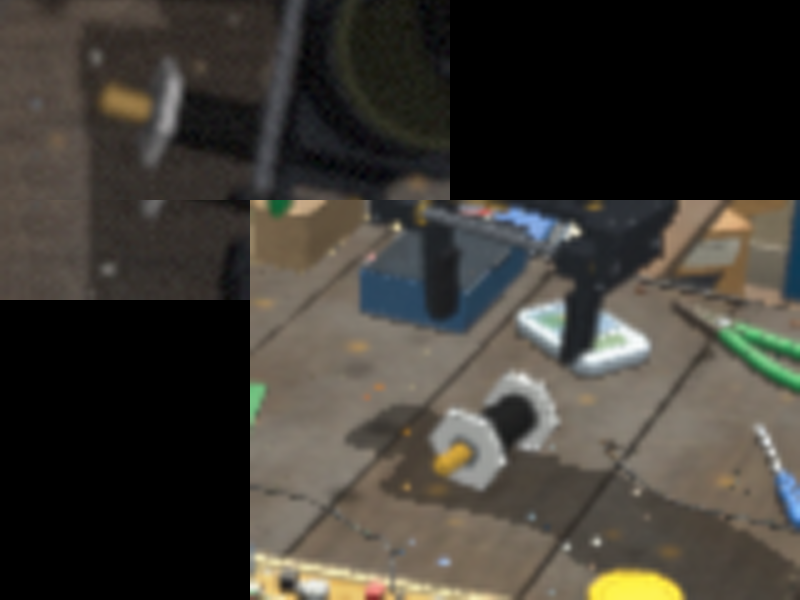

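The fingers straddle the drum between the collars. I'll descend and grip.

Request:
{"name": "drive_tool", "arguments": {"commands": [{"dx": 0,"dy": 0,"dz": 0.02,"wx": 0,"wy": 0,"wz": 0,"claw": 1},{"dx": 0,"dy": 0,"dz": 0.02,"wx": 0,"wy": 0,"wz": 0,"claw": 1},{"dx": 0,"dy": 0,"dz": 0.012,"wx": 0,"wy": 0,"wz": 0,"claw": 1},{"dx": 0,"dy": 0,"dz": 0,"wx": 0,"wy": 0,"wz": 0,"claw": 1},{"dx": 0,"dy": 0,"dz": 0,"wx": 0,"wy": 0,"wz": 0,"claw": 0.7},{"dx": 0,"dy": 0,"dz": 0,"wx": 0,"wy": 0,"wz": 0,"claw": 0.5},{"dx": 0,"dy": 0,"dz": 0,"wx": 0,"wy": 0,"wz": 0,"claw": 0.3},{"dx": 0,"dy": 0,"dz": 0,"wx": 0,"wy": 0,"wz": 0,"claw": 0.1},{"dx": 0,"dy": 0,"dz": 0,"wx": 0,"wy": 0,"wz": 0,"claw": 0.1},{"dx": 0,"dy": 0,"dz": 0,"wx": 0,"wy": 0,"wz": 0,"claw": 0.1}], "grip_force": 15}}

```text
clock: 3.7
tool_pos: [0.5053, -0.2499, 0.0212]
eef_rot: [0.776, 0.631, 0.0, 0.0]
contact_force: [-0.4, 0.4, -0.5]
opening: 0.481
```

Request:
{"name": "drive_tool", "arguments": {"commands": [{"dx": 0,"dy": 0,"dz": 0,"wx": 0,"wy": 0,"wz": 0,"claw": 0.1},{"dx": 0,"dy": 0,"dz": 0,"wx": 0,"wy": 0,"wz": 0,"claw": 0.1},{"dx": 0,"dy": 0,"dz": 0,"wx": 0,"wy": 0,"wz": 0,"claw": 0.1},{"dx": 0,"dy": 0,"dz": 0,"wx": 0,"wy": 0,"wz": 0,"claw": 0.1}], "grip_force": 20}}

```text
clock: 4.1
tool_pos: [0.5028, -0.2495, 0.0215]
eef_rot: [0.776, 0.631, -0.002, -0.002]
contact_force: [-5.0, 1.1, 12.2]
opening: 0.158
```

Run:
```python
from h import *
t=shot('top','top2.png'); s=shot('scene','scene2.png')
b=cv2.imread('pics/scene2.png')[140:220,265:365]
cv2.imwrite('pics/c2.png',cv2.resize(b,None,fx=7,fy=7,interpolation=2)); st=r.get_state(); print(st['tool_pos'],st['opening'],st['contact_force'],st['moment'])
```

```text
[ 0.50331249 -0.2495727   0.02193984] 0.14729453626276418 [-4.90358044  1.89876155 12.95336811] [ 0.28379714  1.01836228 -0.02489896]
```

View pics/c2.png

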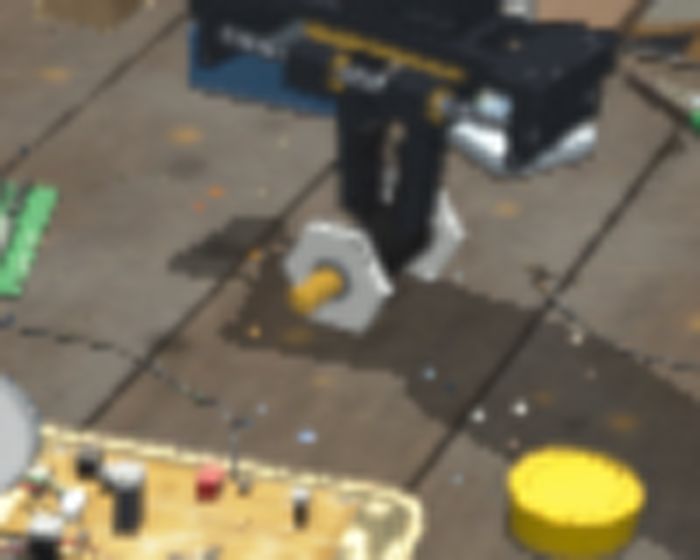

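Run:
```python
from h import *
s=load('scene2.png')
c=lambda p:(((proj(s,p)-[265,140]+.5)*7-.5)).round()
for n,p in dict(tcp=(.5033,-.2496,.0219),tip=(.5033,-.2496,.011),bench=(.5033,-.2496,0),ax1=(.5185,-.184,.024),ax2=(.4948,-.2996,.024)).items(): print(n,c(p))
for zz in (.06,.09): print(zz,c((.5033,-.2496,zz)))
st=r.get_state();print(st['tool_pos'],st['opening'],st['contact_force'])
```

```text
tcp [390. 249.]
tip [388. 270.]
bench [387. 290.]
ax1 [303. 302.]
ax2 [446. 203.]
0.06 [394. 176.]
0.09 [398. 117.]
[ 0.50331249 -0.2495727   0.02193984] 0.14729453626276418 [-4.90358044  1.89876155 12.95336811]
```

Request:
{"name": "drive_tool", "arguments": {"commands": [{"dx": 0,"dy": 0,"dz": 0,"wx": 0,"wy": 0,"wz": 0,"claw": 0.4},{"dx": 0,"dy": 0,"dz": 0,"wx": 0,"wy": 0,"wz": 0,"claw": 0.6},{"dx": 0,"dy": 0,"dz": 0,"wx": 0,"wy": 0,"wz": 0,"claw": 0.9},{"dx": 0,"dy": 0,"dz": 0,"wx": 0,"wy": 0,"wz": 0,"claw": 1},{"dx": 0,"dy": 0,"dz": 0,"wx": 0,"wy": 0,"wz": 0,"claw": 1}]}}

```text
clock: 4.7
tool_pos: [0.5054, -0.2499, 0.021]
eef_rot: [0.776, 0.631, 0.0, 0.0]
contact_force: [-0.7, 0.6, 0.7]
opening: 0.579
```

Run:
```python
from h import *
s=shot('scene','scene3.png'); t=shot('top','top3.png')
b=cv2.imread('pics/scene3.png')[140:220,265:365]
cv2.imwrite('pics/c3.png',cv2.resize(b,None,fx=7,fy=7,interpolation=2)); st=r.get_state(); print(st['clock'],st['tool_pos'],st['opening'],st['contact_force'])
```

```text
4.8 [ 0.50531456 -0.2498704   0.02103294] 0.671326050916051 [-0.16415616 -0.10589362  0.20828779]
```

View pics/c3.png

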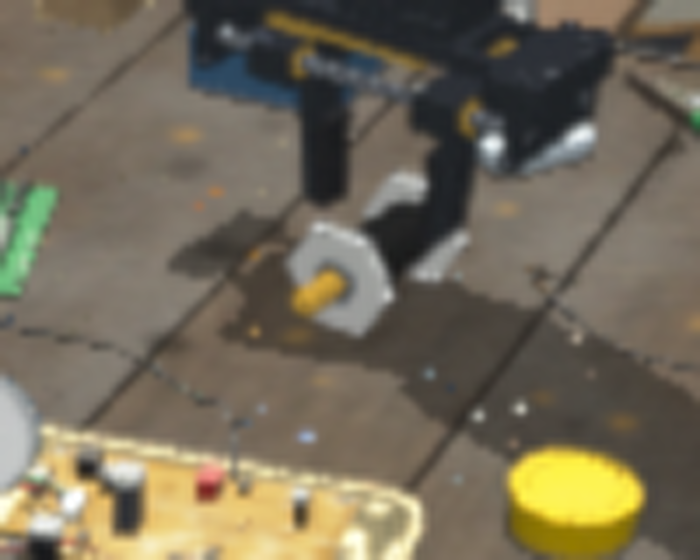

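The two pictures don't explain a 13 mm gap on a 30 mm drum. I'll brighten both so black finger can be told from black drum.

Run:
```python
from h import *
P=[]
for f in('scene2.png','scene3.png'):
    b=cv2.imread('pics/'+f)[150:195,295:345]; b=(255*(b/255.)**.4).astype(np.uint8)
    P.append(cv2.resize(b,(400,360),interpolation=cv2.INTER_CUBIC))
Q=[]
for f in('top0.png','top3.png'):
    b=cv2.imread('pics/'+f)[200:235,350:410]; b=(255*(b/255.)**.5).astype(np.uint8)
    Q.append(cv2.resize(b,(400,233),interpolation=cv2.INTER_CUBIC))
cv2.imwrite('pics/c4.png',np.vstack([np.hstack(P),np.hstack(Q)]))
s=load('scene3.png')
for n,p in dict(tcp=(.5053,-.2499,.021),fa=(.5053+.98*.03,-.2499-.2*.03,.010),fb=(.5053-.98*.03,-.2499+.2*.03,.010)).items(): print(n,((proj(s,p)-[295,150]+.5)*8).round())
```

```text
tcp [202. 206.]
fa [140. 207.]
fb [262. 253.]
```

View pics/c4.png

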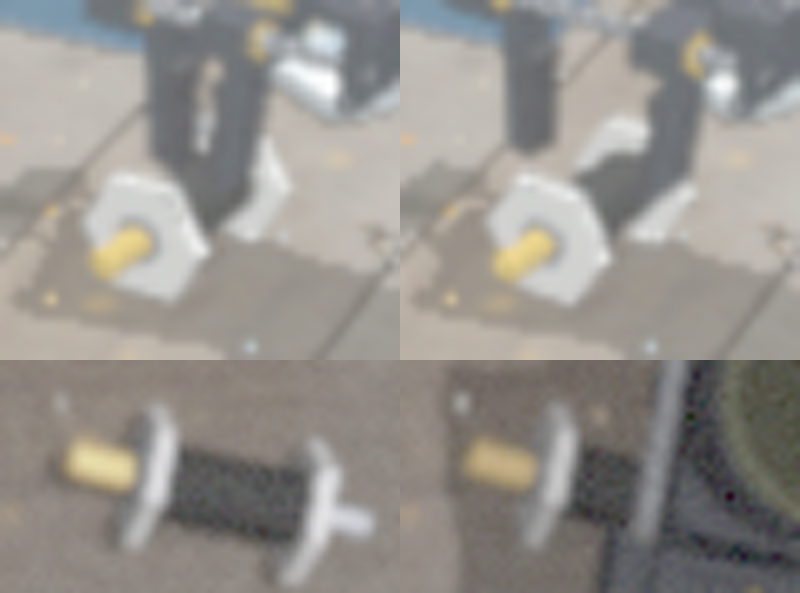

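The fingertips appear about 18 mm higher than the stated tool geometry predicts: the left tip is at (130,150) against a predicted (140,207). So the jaws only pinched the top of the drum, and the roller hasn't moved. I'll open fully and lower in small steps, watching the force.

Request:
{"name": "drive_tool", "arguments": {"commands": [{"dx": 0,"dy": 0,"dz": 0,"wx": 0,"wy": 0,"wz": 0,"claw": 1},{"dx": 0,"dy": 0,"dz": 0,"wx": 0,"wy": 0,"wz": 0,"claw": 1},{"dx": 0,"dy": 0,"dz": 0.002,"wx": 0,"wy": 0,"wz": 0,"claw": 1},{"dx": 0,"dy": 0,"dz": 0.002,"wx": 0,"wy": 0,"wz": 0,"claw": 1},{"dx": 0,"dy": 0,"dz": 0.002,"wx": 0,"wy": 0,"wz": 0,"claw": 1},{"dx": 0,"dy": 0,"dz": 0.002,"wx": 0,"wy": 0,"wz": 0,"claw": 1},{"dx": 0,"dy": 0,"dz": 0,"wx": 0,"wy": 0,"wz": 0,"claw": 1}]}}

```text
clock: 5.5
tool_pos: [0.505, -0.2498, 0.0128]
eef_rot: [0.776, 0.631, -0.0, -0.0]
contact_force: [-0.0, -0.1, -0.0]
opening: 0.996
```

Request:
{"name": "drive_tool", "arguments": {"commands": [{"dx": 0,"dy": 0,"dz": 0.002,"wx": 0,"wy": 0,"wz": 0,"claw": 1},{"dx": 0,"dy": 0,"dz": 0,"wx": 0,"wy": 0,"wz": 0,"claw": 1}]}}

```text
clock: 5.7
tool_pos: [0.5051, -0.2498, 0.0109]
eef_rot: [0.776, 0.631, -0.0, -0.0]
contact_force: [1.2, 0.5, -0.1]
opening: 1.0
```

Request:
{"name": "drive_tool", "arguments": {"commands": [{"dx": 0,"dy": 0,"dz": 0.002,"wx": 0,"wy": 0,"wz": 0,"claw": 1},{"dx": 0,"dy": 0,"dz": 0,"wx": 0,"wy": 0,"wz": 0,"claw": 1}]}}

```text
clock: 5.9
tool_pos: [0.5051, -0.2498, 0.0089]
eef_rot: [0.776, 0.631, -0.0, -0.0]
contact_force: [0.6, 0.5, 0.1]
opening: 1.003
```

Request:
{"name": "drive_tool", "arguments": {"commands": [{"dx": 0,"dy": 0,"dz": 0.002,"wx": 0,"wy": 0,"wz": 0,"claw": 1},{"dx": 0,"dy": 0,"dz": 0.002,"wx": 0,"wy": 0,"wz": 0,"claw": 1},{"dx": 0,"dy": 0,"dz": 0,"wx": 0,"wy": 0,"wz": 0,"claw": 1}]}}

```text
clock: 6.2
tool_pos: [0.505, -0.2498, 0.0049]
eef_rot: [0.776, 0.631, -0.0, -0.0]
contact_force: [-0.4, 0.7, 0.2]
opening: 1.002
```

Run:
```python
from h import *
s=shot('scene','scene5.png'); st=r.get_state(); print(st['tool_pos'],st['contact_force'])
b=cv2.imread('pics/scene5.png')[140:200,290:350]; b=(255*(b/255.)**.45).astype(np.uint8)
o=cv2.resize(b,None,fx=10,fy=10,interpolation=2)
x,y,z=st['tool_pos']; e=np.array([.98,-.2,0]); a=np.array([.2,.98,0])
for sg in(1,-1):
  for off in(0,.02):
    c=np.array([x,y,z-.011+off])+sg*.044*e
    draw(o,s,[c-a*.009,c+a*.009],290,140,10,(0,0,255) if off==0 else (255,0,255))
cv2.imwrite('pics/c5.png',o)
```

```text
[ 0.50508167 -0.24979774  0.0049447 ] [-0.71754594  0.4705481  -0.08694617]
```

View pics/c5.png

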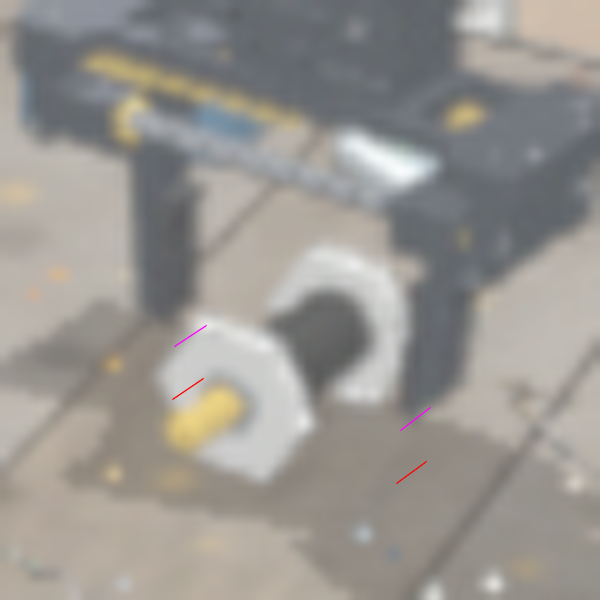

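The enlarged view shows the fingertips at about (165,315) and (420,405). That is about 26 mm above where the readings put them, and it agrees with the earlier wedge contact: tips at about 37 mm give a 13 mm gap. So true z ≈ reading + 26 mm, and the proper grasp needs about 12 mm more descent.

Request:
{"name": "drive_tool", "arguments": {"commands": [{"dx": 0,"dy": 0,"dz": 0.003,"wx": 0,"wy": 0,"wz": 0,"claw": 1},{"dx": 0,"dy": 0,"dz": 0.003,"wx": 0,"wy": 0,"wz": 0,"claw": 1},{"dx": 0,"dy": 0,"dz": 0.002,"wx": 0,"wy": 0,"wz": 0,"claw": 1},{"dx": 0,"dy": 0,"dz": 0,"wx": 0,"wy": 0,"wz": 0,"claw": 1}]}}

```text
clock: 6.65
tool_pos: [0.505, -0.2497, -0.0033]
eef_rot: [0.776, 0.631, -0.0, -0.0]
contact_force: [0.1, 0.6, 0.4]
opening: 0.997
```

Request:
{"name": "drive_tool", "arguments": {"commands": [{"dx": 0,"dy": 0,"dz": 0.002,"wx": 0,"wy": 0,"wz": 0,"claw": 1},{"dx": 0,"dy": 0,"dz": 0.002,"wx": 0,"wy": 0,"wz": 0,"claw": 0.7},{"dx": 0,"dy": 0,"dz": 0,"wx": 0,"wy": 0,"wz": 0,"claw": 0.5},{"dx": 0,"dy": 0,"dz": 0,"wx": 0,"wy": 0,"wz": 0,"claw": 0.4},{"dx": 0,"dy": 0,"dz": 0,"wx": 0,"wy": 0,"wz": 0,"claw": 0.3},{"dx": 0,"dy": 0,"dz": 0,"wx": 0,"wy": 0,"wz": 0,"claw": 0.2},{"dx": 0,"dy": 0,"dz": 0,"wx": 0,"wy": 0,"wz": 0,"claw": 0.2},{"dx": 0,"dy": 0,"dz": 0,"wx": 0,"wy": 0,"wz": 0,"claw": 0.2},{"dx": 0,"dy": 0,"dz": 0,"wx": 0,"wy": 0,"wz": 0,"claw": 0.2},{"dx": 0,"dy": 0,"dz": 0,"wx": 0,"wy": 0,"wz": 0,"claw": 0.2}], "grip_force": 15}}

```text
clock: 7.65
tool_pos: [0.5036, -0.2497, -0.007]
eef_rot: [0.776, 0.631, -0.001, -0.001]
contact_force: [-3.5, 0.3, 3.6]
opening: 0.334
```

Request:
{"name": "drive_tool", "arguments": {"commands": [{"dx": 0,"dy": 0,"dz": 0,"wx": 0,"wy": 0,"wz": 0,"claw": 0.2},{"dx": 0,"dy": 0,"dz": 0,"wx": 0,"wy": 0,"wz": 0,"claw": 0.2}], "grip_force": 40}}

```text
clock: 7.85
tool_pos: [0.5054, -0.2499, -0.007]
eef_rot: [0.776, 0.631, 0.0, 0.0]
contact_force: [-0.7, 0.5, -0.7]
opening: 0.329
```

It's a firm grip at 29 mm opening. I'll lift, turn to the stand's yaw, and move over it.

Request:
{"name": "drive_tool", "arguments": {"commands": [{"dx": 0,"dy": 0,"dz": -0.01,"wx": 0,"wy": 0,"wz": 0,"claw": 0.2},{"dx": 0,"dy": 0,"dz": -0.03,"wx": 0,"wy": 0,"wz": 0,"claw": 0.2},{"dx": 0,"dy": 0,"dz": -0.04,"wx": 0,"wy": 0,"wz": 0,"claw": 0.2},{"dx": 0,"dy": 0,"dz": -0.04,"wx": 0,"wy": 0,"wz": 0,"claw": 0.2},{"dx": 0,"dy": 0,"dz": -0.04,"wx": 0,"wy": 0,"wz": 0,"claw": 0.2},{"dx": 0,"dy": 0,"dz": -0.02,"wx": 0,"wy": 0,"wz": 0.0745,"claw": 0.2},{"dx": 0,"dy": 0,"dz": 0,"wx": 0,"wy": 0,"wz": 0,"claw": 0.2},{"dx": 0,"dy": 0,"dz": 0,"wx": 0,"wy": 0,"wz": 0,"claw": 0.2}]}}

```text
clock: 8.65
tool_pos: [0.5053, -0.2499, 0.1731]
eef_rot: [0.799, 0.602, 0.0, 0.0]
contact_force: [0.1, -0.8, -3.3]
opening: 0.328
```

Request:
{"name": "drive_tool", "arguments": {"commands": [{"dx": 0.0437,"dy": -0.01075,"dz": 0,"wx": 0,"wy": 0,"wz": 0,"claw": 0.2},{"dx": 0.0437,"dy": -0.01075,"dz": 0,"wx": 0,"wy": 0,"wz": 0,"claw": 0.2},{"dx": 0.0437,"dy": -0.01075,"dz": 0,"wx": 0,"wy": 0,"wz": 0,"claw": 0.2},{"dx": 0.0437,"dy": -0.01075,"dz": 0,"wx": 0,"wy": 0,"wz": 0,"claw": 0.2},{"dx": 0.0437,"dy": -0.01075,"dz": 0,"wx": 0,"wy": 0,"wz": 0,"claw": 0.2},{"dx": 0.0437,"dy": -0.01075,"dz": 0,"wx": 0,"wy": 0,"wz": 0,"claw": 0.2},{"dx": 0.0437,"dy": -0.01075,"dz": 0,"wx": 0,"wy": 0,"wz": 0,"claw": 0.2},{"dx": 0.0437,"dy": -0.01075,"dz": 0,"wx": 0,"wy": 0,"wz": 0,"claw": 0.2},{"dx": 0.0437,"dy": -0.01075,"dz": 0,"wx": 0,"wy": 0,"wz": 0,"claw": 0.2},{"dx": 0.0437,"dy": -0.01075,"dz": 0,"wx": 0,"wy": 0,"wz": 0,"claw": 0.2},{"dx": 0.0437,"dy": -0.01075,"dz": 0,"wx": 0,"wy": 0,"wz": 0,"claw": 0.2},{"dx": 0.0437,"dy": -0.01075,"dz": 0,"wx": 0,"wy": 0,"wz": 0,"claw": 0.2}]}}

```text
clock: 9.85
tool_pos: [0.5252, 0.2909, 0.1708]
eef_rot: [0.798, 0.602, -0.002, 0.0]
contact_force: [0.5, -0.6, -2.4]
opening: 0.329
```

Request:
{"name": "drive_tool", "arguments": {"commands": [{"dx": 0,"dy": 0,"dz": 0,"wx": 0,"wy": 0,"wz": 0,"claw": 0.2},{"dx": 0,"dy": 0,"dz": 0,"wx": 0,"wy": 0,"wz": 0,"claw": 0.2},{"dx": 0,"dy": 0,"dz": 0,"wx": 0,"wy": 0,"wz": 0,"claw": 0.2}]}}

```text
clock: 10.15
tool_pos: [0.5259, 0.2876, 0.1714]
eef_rot: [0.799, 0.601, -0.002, 0.001]
contact_force: [0.1, -0.4, -3.0]
opening: 0.33
```

Run:
```python
from h import *
t=shot('top','top6.png'); s=shot('scene','scene6.png'); st=r.get_state(); print(st['clock'],st['tool_pos'],st['eef_rot'],st['contact_force'])
a=cv2.imread('pics/top6.png')[170:240,110:220]; b=cv2.imread('pics/scene6.png')[170:320,160:300]
g=lambda b:(255*(b/255.)**.6).astype(np.uint8)
b=cv2.resize(g(b),(560,600),interpolation=2)
cv2.imwrite('pics/c6.png',b)
```

```text
10.25 [0.52651267 0.28744688 0.1722212 ] [ 7.99606981e-01  6.00522256e-01 -1.16059762e-03  5.91295808e-04] [-2.93758869e-04  2.46189215e-01 -2.51964858e+00]
```

View pics/c6.png

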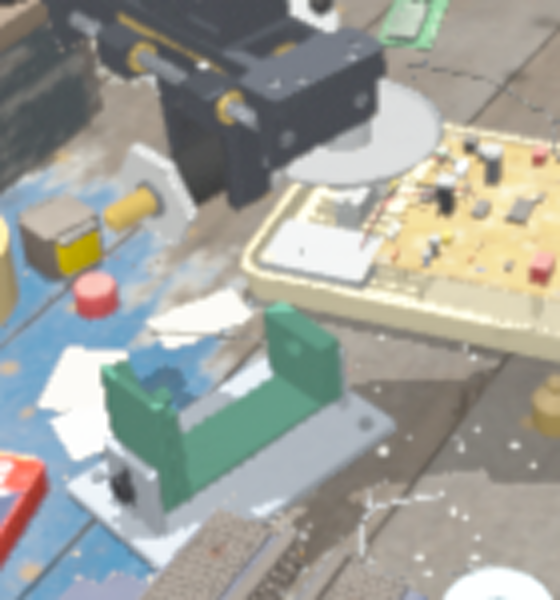

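Picture 11: the held roller is level, brass tip at about (112,220) in the crop, above and beside the stand, with everything else undisturbed. I'll locate the brass plunger and the slot numerically.

Run:
```python
from h import *
from scipy.optimize import least_squares
t=load('top6.png');s=load('scene6.png'); st=r.get_state(); P=st['tool_pos']; ph=2*np.arctan2(st['eef_rot'][1],st['eef_rot'][0]); u=np.array([np.cos(ph),np.sin(ph),0]); print('phi',np.degrees(ph))
obs=[]
for n,S,im in(('top',t,'top6.png'),('scene',s,'scene6.png')):
    tip=proj(S,P+u*.066+[0,0,.031]); base=proj(S,P+u*.039+[0,0,.031]); c=(tip+base)/2
    hsv=cv2.cvtColor(cv2.imread('pics/'+im),cv2.COLOR_BGR2HSV)
    m=((hsv[...,0]>12)&(hsv[...,0]<32)&(hsv[...,1]>110)&(hsv[...,2]>60)).astype(np.uint8)
    k,l,stt,cen=cv2.connectedComponentsWithStats(m); 
    i=min([j for j in range(1,k) if stt[j,4]>15],key=lambda j:np.linalg.norm(cen[j]-c)); 
    pts=np.argwhere(l==i)[:,::-1].astype(float); d,V=np.linalg.eigh(np.cov(pts.T)); ax=V[:,1]*np.sign(V[:,1]@(tip-base)); pr=(pts-cen[i])@ax
    e=cen[i]+ax*(pr.max()+.3); f=cen[i]+ax*pr.min()
    print(n,'pred tip/base',tip.round(1),base.round(1),'blob',cen[i].round(2),stt[i].tolist(),'tip~',e.round(2),f.round(2)); obs.append((cen[i],e))
for j in(0,1):
    f=lambda X:np.r_[proj(t,X)-obs[0][j],proj(s,X)-obs[1][j]]; m=least_squares(f,P+u*.05); print(m.x.round(4),m.fun.round(2),'pred',(P+u*(.0525,.066)[j]+[0,0,.031]).round(4))
```

```text
phi 73.81469427189644
top pred tip/base [124.1 185.3] [136.4 189. ] blob [328.92 275.4 ] [318, 265, 22, 22, 364] tip~ [319.68 269.4 ] [337.87 281.21]
scene pred tip/base [188.7 224.1] [199.8 218.2] blob [192.15 221.88] [186, 217, 13, 11, 82] tip~ [186.   225.59] [197.71 218.52]
[ 0.5603 -0.0401 -0.0932] [-28.18 -72.09  83.08  11.69] pred [0.5411 0.3379 0.2032]
[ 0.5749 -0.0131 -0.0966] [-28.39 -71.13  80.93  12.33] pred [0.5449 0.3508 0.2032]
```

Run:
```python
from h import *
i=cv2.imread('pics/top6.png'); 
i=i[172:205,108:160]; hsv=cv2.cvtColor(i,cv2.COLOR_BGR2HSV)
b=i.astype(int); w=b[...,2]-b[...,0]   # R-B
for r_ in w[::1]: print(''.join('%4d'%x for x in r_[6:40]))
```

```text
21  19  20  21  19  17  19  20  21  18  19  19  18  18  19  17  16  16  16  14  16  14  13  14   8  10  11  10   8   7   1   4   1   1
  18  19  21  20  18  21  21  21  18  19  18  16  18  17  19  17  19  14  15  14  14  14  15  12  11  12   8   6  12  12   7   5   7   3
  20  20  21  20  20  18  19  19  20  19  19  18  19  18  18  17  17  16  17  14  14  14  12  13  10  11   8   9   4   6   7   8   6   8
  20  16  18  19  21  19  20  21  18  18  20  19  19  17  20  19  17  15  15  14  14  12  14  13  12   8   7  11   9   8   8   7   9   5
  19  20  19  20  18  21  20  19  21  20  19  19  20  19  18  18  16  16  16  15  14  14  13  10  13   9  13  12   8   8   9   5   7   8
  21  19  19  20  21  20  20  20  22  19  19  18  19  18  18  16  17  16  16  17  12  14  11  13  11  13   7  10  10   7  11   7   7   7
  18  20  20  19  18  21  17  18  20  18  19  19  19  19  18  18  16  17  17  15  15  16  15  15  12   8  11  10  11   9   6   6   9   6
  21  20  20  21  20  18  20  21  19  18  18  20  18  19  18  17  16  18  17  16  15  13  14  14  13   9  10   6   6  10   5   8   6   9
  19  
[... 2718 characters left out ...]
 10   8  10   9
  22  21  20  23  21  20  20  20  21  20  19  20  17  16  15  16  16  16  16  16  14  15  12  12   9   8   9  12   5  12   7   9   7  10
  21  22  21  21  19  21  21  20  20  18  20  18  19  19  18  17  16  16  14  14  15  15  12  10   9   8   9  11   9  11  10  10   8   8
  18  22  21  20  21  18  21  20  19  18  18  18  19  17  16  14  16  15  15  11  13  11  13  11   9  10   6   9  13   9   9   9   8   8
  20  19  20  19  20  19  20  20  19  20  18  18  18  19  19  16  15  14  15  13  14  15  11  11   9   8   9  10  11   8   8   7   8   6
  20  21  21  19  19  22  19  21  19  19  17  18  18  16  17  17  17  16  14  10  14  11  14  13  10  10  10  10   9   8  11  10   8   6
```

Run:
```python
from h import *
from scipy.optimize import least_squares
s=load('scene0.png');t=load('top0.png'); p=[.5322,.298,-.285]
for H in(.056,.062,.068):
    print(H,[proj(s,q).round(1).tolist() for q in stand(p,[(-.025,-.049,H+.011),(.025,-.049,H+.011),(-.025,.049,H-.033)])],'top: cup inner edge, slot inner edge',[proj(t,q).round(1).tolist() for q in stand([.5293,.3014,-.28],[(.025,.049,H+.042),(-.025,.049,H+.042)])])
print('obs',(240,258.2),(225,247.8),(207,291.6))
s6=load('scene6.png')
for z in(.201,.203,.205): print(z,'blob centre',ray(s6,192.15,221.88,z).round(4),'tip',ray(s6,186.9,225.1,z).round(4))
```

```text
0.056 [[239.8, 257.1], [225.3, 247.4], [207.4, 294.2]] top: cup inner edge, slot inner edge [[145.0, 185.1], [137.9, 205.1]]
0.062 [[239.6, 255.1], [225.2, 245.4], [207.1, 292.2]] top: cup inner edge, slot inner edge [[144.2, 184.6], [137.0, 204.7]]
0.068 [[239.5, 253.0], [225.0, 243.4], [206.8, 290.2]] top: cup inner edge, slot inner edge [[143.4, 184.1], [136.1, 204.4]]
obs (240, 258.2) (225, 247.8) (207, 291.6)
0.201 blob centre [0.5454 0.3395 0.201 ] tip [0.548  0.3528 0.201 ]
0.203 blob centre [0.5435 0.3416 0.203 ] tip [0.5461 0.3549 0.203 ]
0.205 blob centre [0.5416 0.3437 0.205 ] tip [0.5442 0.3569 0.205 ]
```

The link hides the roller in the top view. I'll lower to just above the slot bracket so the plunger and slot can be compared in one scene image.

Request:
{"name": "drive_tool", "arguments": {"commands": [{"dx": 0,"dy": 0,"dz": 0.025,"wx": 0,"wy": 0,"wz": 0,"claw": 0.2},{"dx": 0,"dy": 0,"dz": 0.025,"wx": 0,"wy": 0,"wz": 0,"claw": 0.2},{"dx": 0,"dy": 0,"dz": 0.02,"wx": 0,"wy": 0,"wz": 0,"claw": 0.2},{"dx": 0,"dy": 0,"dz": 0.01,"wx": 0,"wy": 0,"wz": 0,"claw": 0.2},{"dx": 0,"dy": 0,"dz": 0,"wx": 0,"wy": 0,"wz": 0,"claw": 0.2},{"dx": 0,"dy": 0,"dz": 0,"wx": 0,"wy": 0,"wz": 0,"claw": 0.2},{"dx": 0,"dy": 0,"dz": 0,"wx": 0,"wy": 0,"wz": 0,"claw": 0.2}]}}

```text
clock: 10.95
tool_pos: [0.5273, 0.2901, 0.0943]
eef_rot: [0.799, 0.601, 0.001, 0.0]
contact_force: [-0.3, 0.2, -2.5]
opening: 0.327
```

Run:
```python
from h import *
s=shot('scene','scene7.png'); t=shot('top','top7.png'); st=r.get_state(); P=st['tool_pos']; ph=2*np.arctan2(st['eef_rot'][1],st['eef_rot'][0]); u=np.array([np.cos(ph),np.sin(ph),0]); print(st['clock'],P,np.degrees(ph),st['eef_rot'],st['contact_force'])
u0,v0,k=165,220,8
b=cv2.imread('pics/scene7.png')[v0:v0+75,u0:u0+95]; b=(255*(b/255.)**.6).astype(np.uint8); o=cv2.resize(b,None,fx=k,fy=k,interpolation=2)
p=[.5322,.298,-.285]; H=.058
for y in(.049,.057):
    for z in (H+.042,H+.032):
        draw(o,s,stand(p,[(-.00825,y,z),(.00825,y,z)]),u0,v0,k,(0,0,255))
    draw(o,s,stand(p,[(-.025,y,H+.042),(.025,y,H+.042)]),u0,v0,k,(255,0,255))
draw(o,s,[P+u*.039+[0,0,.031],P+u*.066+[0,0,.031]],u0,v0,k,(255,255,0))
for q in range(0,95,10): cv2.putText(o,str(u0+q),(q*k,9),0,.35,(0,255,255))
for q in range(10,75,10): cv2.putText(o,str(v0+q),(0,q*k+4),0,.35,(0,255,255))
cv2.imwrite('pics/c7.png',o)
```

```text
11.05 [0.52706352 0.29012459 0.09412887] 73.91933931827035 [7.99058558e-01 6.01252439e-01 9.55096297e-04 1.13688166e-04] [ 0.50864112  0.61902363 -1.91773508]
```

View pics/c7.png

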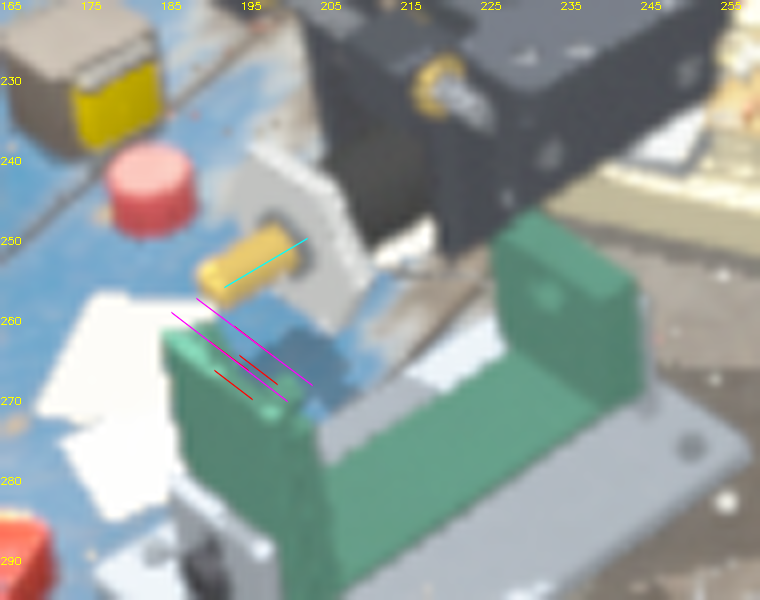

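Picture 12: the plunger end is at about (215,285) in the crop, over the slot, with the bracket's inner top edge from about (207,315) to (314,395). Both frames now agree on a lateral error of about +0.7 mm and a plunger tip at stand y ≈ 54.5, which is 2.5 mm short of the back wall. I'll correct that and lower, watching the force.

Request:
{"name": "drive_tool", "arguments": {"commands": [{"dx": 0,"dy": -0.0007,"dz": 0.005,"wx": 0,"wy": 0,"wz": 0,"claw": 0.2},{"dx": 0,"dy": 0,"dz": 0.005,"wx": 0,"wy": 0,"wz": 0,"claw": 0.2},{"dx": 0,"dy": 0,"dz": 0.005,"wx": 0,"wy": 0,"wz": 0,"claw": 0.2},{"dx": 0,"dy": 0,"dz": 0.003,"wx": 0,"wy": 0,"wz": 0,"claw": 0.2},{"dx": 0,"dy": 0,"dz": 0,"wx": 0,"wy": 0,"wz": 0,"claw": 0.2}]}}

```text
clock: 11.55
tool_pos: [0.5253, 0.2895, 0.0744]
eef_rot: [0.799, 0.601, -0.001, 0.0]
contact_force: [-0.1, -0.1, -1.8]
opening: 0.327
```

Request:
{"name": "drive_tool", "arguments": {"commands": [{"dx": 0,"dy": 0,"dz": 0.003,"wx": 0,"wy": 0,"wz": 0,"claw": 0.2},{"dx": 0,"dy": 0,"dz": 0.003,"wx": 0,"wy": 0,"wz": 0,"claw": 0.2},{"dx": 0,"dy": 0,"dz": 0.003,"wx": 0,"wy": 0,"wz": 0,"claw": 0.2},{"dx": 0,"dy": 0,"dz": 0,"wx": 0,"wy": 0,"wz": 0,"claw": 0.2}]}}

```text
clock: 11.95
tool_pos: [0.5253, 0.2885, 0.0655]
eef_rot: [0.799, 0.601, -0.001, 0.001]
contact_force: [-1.8, -3.4, -3.3]
opening: 0.326
```

Request:
{"name": "drive_tool", "arguments": {"commands": [{"dx": 0,"dy": 0,"dz": 0.003,"wx": 0,"wy": 0,"wz": 0,"claw": 0.2},{"dx": 0,"dy": 0,"dz": 0.003,"wx": 0,"wy": 0,"wz": 0,"claw": 0.2},{"dx": 0,"dy": 0,"dz": 0.002,"wx": 0,"wy": 0,"wz": 0,"claw": 0.2},{"dx": 0,"dy": 0,"dz": 0,"wx": 0,"wy": 0,"wz": 0,"claw": 0.2}]}}

```text
clock: 12.35
tool_pos: [0.5255, 0.2893, 0.0576]
eef_rot: [0.799, 0.601, -0.001, 0.0]
contact_force: [-0.4, -4.5, -0.4]
opening: 0.328
```

Request:
{"name": "drive_tool", "arguments": {"commands": [{"dx": 0,"dy": 0,"dz": 0.002,"wx": 0,"wy": 0,"wz": 0,"claw": 0.2},{"dx": 0,"dy": 0,"dz": 0.002,"wx": 0,"wy": 0,"wz": 0,"claw": 0.2},{"dx": 0,"dy": 0,"dz": 0,"wx": 0,"wy": 0,"wz": 0,"claw": 0.2}]}}

```text
clock: 12.65
tool_pos: [0.5257, 0.2897, 0.0538]
eef_rot: [0.799, 0.601, -0.0, 0.0]
contact_force: [-1.5, -4.1, -0.5]
opening: 0.328
```

Request:
{"name": "drive_tool", "arguments": {"commands": [{"dx": 0,"dy": -0.001,"dz": 0,"wx": 0,"wy": 0,"wz": 0,"claw": 0.2},{"dx": 0,"dy": -0.0005,"dz": 0,"wx": 0,"wy": 0,"wz": 0,"claw": 0.2},{"dx": 0,"dy": 0,"dz": 0,"wx": 0,"wy": 0,"wz": 0,"claw": 0.2}]}}

```text
clock: 12.95
tool_pos: [0.5247, 0.2901, 0.0541]
eef_rot: [0.799, 0.601, 0.0, 0.0]
contact_force: [-0.2, -5.8, -1.6]
opening: 0.332
```

Request:
{"name": "drive_tool", "arguments": {"commands": [{"dx": 0,"dy": 0.002,"dz": 0,"wx": 0,"wy": 0,"wz": 0,"claw": 0.2},{"dx": 0,"dy": 0.001,"dz": 0,"wx": 0,"wy": 0,"wz": 0,"claw": 0.2},{"dx": 0,"dy": 0,"dz": 0,"wx": 0,"wy": 0,"wz": 0,"claw": 0.2}]}}

```text
clock: 13.25
tool_pos: [0.5265, 0.2895, 0.0538]
eef_rot: [0.799, 0.602, -0.001, -0.0]
contact_force: [-2.2, -5.5, -1.8]
opening: 0.328
```

Lateral probing shows walls on both sides at about ±1.3 mm, so the plunger is in the slot. It is already touching the back wall at about 5 N, where the spring starts. I'll recentre and press in.

Request:
{"name": "drive_tool", "arguments": {"commands": [{"dx": 0.002,"dy": -0.0013,"dz": 0,"wx": 0,"wy": 0,"wz": 0,"claw": 0.2},{"dx": 0.002,"dy": 0,"dz": 0,"wx": 0,"wy": 0,"wz": 0,"claw": 0.2},{"dx": 0.002,"dy": 0,"dz": 0,"wx": 0,"wy": 0,"wz": 0,"claw": 0.2},{"dx": 0.002,"dy": 0,"dz": 0,"wx": 0,"wy": 0,"wz": 0,"claw": 0.2},{"dx": 0,"dy": 0,"dz": 0,"wx": 0,"wy": 0,"wz": 0,"claw": 0.2},{"dx": 0,"dy": 0,"dz": 0,"wx": 0,"wy": 0,"wz": 0,"claw": 0.2}]}}

```text
clock: 13.85
tool_pos: [0.5275, 0.295, 0.0536]
eef_rot: [0.799, 0.601, -0.002, 0.001]
contact_force: [-1.4, -7.7, -1.4]
opening: 0.329
```

```bash
cat >> h.py <<'E'
def stat():
    st=r.get_state(); F=st['contact_force']; e=np.array([.961,-.277]);u=np.array([.277,.961]); d=st['tool_pos'][:2]-[.5293,.3014]
    print(round(st['clock'],2),'F axial %.1f lat %.1f z %.1f'%(F[:2]@u,F[:2]@e,F[2]),'pos axial %.2f lat %.2f z %.2f mm'%(1e3*d@u,1e3*d@e,1e3*st['tool_pos'][2]),'M',st['moment'].round(2),'q4',st['eef_rot'].round(4),'op',round(st['opening'],3))
E
python3 -c "
from h import *
stat()"
```

```text
13.85 F axial -7.8 lat 0.8 z -1.4 pos axial -6.61 lat 0.07 z 53.60 mm M [-1.6   0.35  0.  ] q4 [ 0.7993  0.6009 -0.0021  0.0011] op 0.329
```

Request:
{"name": "drive_tool", "arguments": {"commands": [{"dx": 0.002,"dy": 0,"dz": 0,"wx": 0,"wy": 0,"wz": 0,"claw": 0.2},{"dx": 0.002,"dy": 0,"dz": 0,"wx": 0,"wy": 0,"wz": 0,"claw": 0.2},{"dx": 0.002,"dy": 0,"dz": 0,"wx": 0,"wy": 0,"wz": 0,"claw": 0.2},{"dx": 0.001,"dy": 0,"dz": 0,"wx": 0,"wy": 0,"wz": 0,"claw": 0.2},{"dx": 0,"dy": 0,"dz": 0,"wx": 0,"wy": 0,"wz": 0,"claw": 0.2},{"dx": 0,"dy": 0,"dz": 0,"wx": 0,"wy": 0,"wz": 0,"claw": 0.2},{"dx": 0,"dy": 0,"dz": 0,"wx": 0,"wy": 0,"wz": 0,"claw": 0.2}]}}

```text
clock: 14.55
tool_pos: [0.5289, 0.2997, 0.0533]
eef_rot: [0.8, 0.601, -0.004, 0.002]
contact_force: [-2.6, -10.2, -0.3]
opening: 0.327
```

```bash
python3 -c "
from h import *
stat()"
```

```text
14.55 F axial -10.5 lat 0.3 z -0.3 pos axial -1.74 lat 0.04 z 53.31 mm M [-2.12  0.54  0.02] q4 [ 0.7995  0.6006 -0.0038  0.0019] op 0.327
```

Request:
{"name": "drive_tool", "arguments": {"commands": [{"dx": 0.002,"dy": 0,"dz": 0,"wx": 0,"wy": 0,"wz": 0,"claw": 0.2},{"dx": 0.001,"dy": 0,"dz": 0,"wx": 0,"wy": 0,"wz": 0,"claw": 0.2},{"dx": 0,"dy": 0,"dz": 0,"wx": 0,"wy": 0,"wz": 0,"claw": 0.2},{"dx": 0,"dy": 0,"dz": 0,"wx": 0,"wy": 0,"wz": 0,"claw": 0.2}]}}

```text
clock: 14.95
tool_pos: [0.5295, 0.3017, 0.0532]
eef_rot: [0.8, 0.6, -0.004, 0.002]
contact_force: [-4.3, -11.7, -0.7]
opening: 0.331
```

```bash
sed -i "s/^    print(round(st\['clock'\],2)/    X=R.from_quat(st['eef_rot']).as_matrix(); print('toolx',X[:,0].round(4),'toolz',X[:,2].round(4)); print(round(st['clock'],2)/" h.py; python3 -c "
from h import *
stat()"
```

```text
toolx [ 0.2788  0.9603 -0.01  ] toolz [-0.0044 -0.0091 -0.9999]
14.95 F axial -12.4 lat -0.9 z -0.7 pos axial 0.36 lat 0.06 z 53.19 mm M [-2.36  0.66  0.03] q4 [ 0.7996  0.6005 -0.0045  0.0023] op 0.331
```

Plunger in about 13.3 mm at 12.4 N. The tool has pitched 0.01 rad, so I'll correct that and start lowering.

Request:
{"name": "drive_tool", "arguments": {"commands": [{"dx": 0,"dy": 0,"dz": 0,"wx": 0,"wy": 0.01,"wz": 0,"claw": 0.2},{"dx": 0,"dy": 0,"dz": 0.002,"wx": 0,"wy": 0,"wz": 0,"claw": 0.2},{"dx": 0,"dy": 0,"dz": 0.002,"wx": 0,"wy": 0,"wz": 0,"claw": 0.2},{"dx": 0,"dy": 0,"dz": 0.002,"wx": 0,"wy": 0,"wz": 0,"claw": 0.2},{"dx": 0,"dy": 0,"dz": 0.002,"wx": 0,"wy": 0,"wz": 0,"claw": 0.2},{"dx": 0,"dy": 0,"dz": 0,"wx": 0,"wy": 0,"wz": 0,"claw": 0.2}]}}

```text
clock: 15.55
tool_pos: [0.5297, 0.3018, 0.0452]
eef_rot: [0.8, 0.6, -0.0, -0.001]
contact_force: [-3.7, -11.5, 1.5]
opening: 0.329
```

```bash
python3 -c "
from h import *
stat()"
```

```text
toolx [2.791e-01 9.603e-01 3.000e-04] toolz [-1.3e-03  6.0e-04 -1.0e+00]
15.55 F axial -12.1 lat -0.4 z 1.5 pos axial 0.49 lat 0.24 z 45.19 mm M [-2.18  0.58  0.  ] q4 [ 7.997e-01  6.004e-01 -3.000e-04 -6.000e-04] op 0.329
```

Request:
{"name": "drive_tool", "arguments": {"commands": [{"dx": 0,"dy": 0,"dz": 0.0015,"wx": 0,"wy": 0,"wz": 0,"claw": 0.2},{"dx": 0,"dy": 0,"dz": 0.0015,"wx": 0,"wy": 0,"wz": 0,"claw": 0.2},{"dx": 0,"dy": 0,"dz": 0.0015,"wx": 0,"wy": 0,"wz": 0,"claw": 0.2},{"dx": 0,"dy": 0,"dz": 0,"wx": 0,"wy": 0,"wz": 0,"claw": 0.2}]}}

```text
clock: 15.95
tool_pos: [0.5297, 0.3019, 0.0408]
eef_rot: [0.8, 0.6, -0.0, -0.001]
contact_force: [-3.3, -12.5, 1.1]
opening: 0.329
```

Request:
{"name": "drive_tool", "arguments": {"commands": [{"dx": 0,"dy": 0,"dz": 0.001,"wx": 0,"wy": 0,"wz": 0,"claw": 0.2},{"dx": 0,"dy": 0,"dz": 0.001,"wx": 0,"wy": 0,"wz": 0,"claw": 0.2},{"dx": 0,"dy": 0,"dz": 0.001,"wx": 0,"wy": 0,"wz": 0,"claw": 0.2},{"dx": 0,"dy": 0,"dz": 0,"wx": 0,"wy": 0,"wz": 0,"claw": 0.2}]}}

```text
clock: 16.35
tool_pos: [0.5298, 0.3019, 0.0379]
eef_rot: [0.8, 0.6, -0.0, -0.001]
contact_force: [-3.7, -11.8, 2.0]
opening: 0.329
```

```bash
python3 -c "
from h import *
stat()"
```

```text
toolx [2.791e-01 9.603e-01 4.000e-04] toolz [-1.e-03  7.e-04 -1.e+00]
16.35 F axial -12.4 lat -0.3 z 2.0 pos axial 0.61 lat 0.33 z 37.86 mm M [-2.24  0.58 -0.01] q4 [ 7.997e-01  6.004e-01 -2.000e-04 -6.000e-04] op 0.329
```

Request:
{"name": "drive_tool", "arguments": {"commands": [{"dx": 0,"dy": 0,"dz": 0.001,"wx": 0,"wy": 0,"wz": 0,"claw": 0.2},{"dx": 0,"dy": 0,"dz": 0.001,"wx": 0,"wy": 0,"wz": 0,"claw": 0.2},{"dx": 0,"dy": 0,"dz": 0,"wx": 0,"wy": 0,"wz": 0,"claw": 0.2}]}}

```text
clock: 16.65
tool_pos: [0.5298, 0.3019, 0.0358]
eef_rot: [0.8, 0.6, -0.0, -0.001]
contact_force: [-3.3, -13.2, 1.1]
opening: 0.331
```

Request:
{"name": "drive_tool", "arguments": {"commands": [{"dx": 0,"dy": 0,"dz": 0.001,"wx": 0,"wy": 0,"wz": 0,"claw": 0.2},{"dx": 0,"dy": 0,"dz": 0.001,"wx": 0,"wy": 0,"wz": 0,"claw": 0.2},{"dx": 0,"dy": 0,"dz": 0,"wx": 0,"wy": 0,"wz": 0,"claw": 0.2}]}}

```text
clock: 16.95
tool_pos: [0.5298, 0.3019, 0.0339]
eef_rot: [0.8, 0.6, -0.0, -0.001]
contact_force: [-3.5, -12.1, 2.3]
opening: 0.328
```

Request:
{"name": "drive_tool", "arguments": {"commands": [{"dx": 0,"dy": 0,"dz": 0.001,"wx": 0,"wy": 0,"wz": 0,"claw": 0.2},{"dx": 0,"dy": 0,"dz": 0.001,"wx": 0,"wy": 0,"wz": 0,"claw": 0.2},{"dx": 0,"dy": 0,"dz": 0,"wx": 0,"wy": 0,"wz": 0,"claw": 0.2}]}}

```text
clock: 17.25
tool_pos: [0.5298, 0.3019, 0.0319]
eef_rot: [0.8, 0.6, -0.0, -0.001]
contact_force: [-3.4, -12.4, 3.1]
opening: 0.326
```

```bash
python3 -c "
from h import *
stat()"
```

```text
toolx [2.791e-01 9.603e-01 4.000e-04] toolz [-1.1e-03  7.0e-04 -1.0e+00]
17.25 F axial -12.9 lat 0.2 z 3.1 pos axial 0.63 lat 0.34 z 31.85 mm M [-2.21  0.6  -0.02] q4 [ 7.997e-01  6.004e-01 -2.000e-04 -6.000e-04] op 0.326
```

Request:
{"name": "drive_tool", "arguments": {"commands": [{"dx": 0,"dy": 0,"dz": 0.001,"wx": 0,"wy": 0,"wz": 0,"claw": 0.2},{"dx": 0,"dy": 0,"dz": 0,"wx": 0,"wy": 0,"wz": 0,"claw": 0.2}]}}

```text
clock: 17.45
tool_pos: [0.5298, 0.3019, 0.0309]
eef_rot: [0.8, 0.6, -0.0, -0.001]
contact_force: [-3.6, -12.5, 1.4]
opening: 0.327
```

Request:
{"name": "drive_tool", "arguments": {"commands": [{"dx": 0,"dy": 0,"dz": 0.001,"wx": 0,"wy": 0,"wz": 0,"claw": 0.2},{"dx": 0,"dy": 0,"dz": 0,"wx": 0,"wy": 0,"wz": 0,"claw": 0.2}]}}

```text
clock: 17.65
tool_pos: [0.5298, 0.3019, 0.0299]
eef_rot: [0.8, 0.6, -0.0, -0.001]
contact_force: [-4.1, -12.1, 2.6]
opening: 0.324
```

Request:
{"name": "drive_tool", "arguments": {"commands": [{"dx": 0,"dy": 0,"dz": 0.001,"wx": 0,"wy": 0,"wz": 0,"claw": 0.2},{"dx": 0,"dy": 0,"dz": 0,"wx": 0,"wy": 0,"wz": 0,"claw": 0.2}]}}

```text
clock: 17.85
tool_pos: [0.5298, 0.3019, 0.0289]
eef_rot: [0.8, 0.6, -0.0, -0.001]
contact_force: [-3.5, -11.8, 1.5]
opening: 0.327
```

Request:
{"name": "drive_tool", "arguments": {"commands": [{"dx": 0,"dy": 0,"dz": 0.001,"wx": 0,"wy": 0,"wz": 0,"claw": 0.2},{"dx": 0,"dy": 0,"dz": 0,"wx": 0,"wy": 0,"wz": 0,"claw": 0.2}]}}

```text
clock: 18.05
tool_pos: [0.5298, 0.3019, 0.0279]
eef_rot: [0.8, 0.6, -0.0, -0.001]
contact_force: [-3.2, -12.0, 2.0]
opening: 0.332
```

```bash
python3 -c "
from h import *
stat()"
```

```text
toolx [2.792e-01 9.602e-01 4.000e-04] toolz [-1.e-03  7.e-04 -1.e+00]
18.05 F axial -12.5 lat 0.2 z 2.0 pos axial 0.66 lat 0.38 z 27.89 mm M [-2.21  0.58  0.05] q4 [ 7.997e-01  6.004e-01 -2.000e-04 -6.000e-04] op 0.332
```

Axis is now at about 59 mm and still no floor. I'll continue gently.

Request:
{"name": "drive_tool", "arguments": {"commands": [{"dx": 0,"dy": 0,"dz": 0.001,"wx": 0,"wy": 0,"wz": 0,"claw": 0.2},{"dx": 0,"dy": 0,"dz": 0,"wx": 0,"wy": 0,"wz": 0,"claw": 0.2}]}}

```text
clock: 18.25
tool_pos: [0.5298, 0.3019, 0.0269]
eef_rot: [0.8, 0.6, -0.0, -0.001]
contact_force: [-4.0, -12.4, 2.7]
opening: 0.332
```

Request:
{"name": "drive_tool", "arguments": {"commands": [{"dx": 0,"dy": 0,"dz": 0.001,"wx": 0,"wy": 0,"wz": 0,"claw": 0.2},{"dx": 0,"dy": 0,"dz": 0,"wx": 0,"wy": 0,"wz": 0,"claw": 0.2}]}}

```text
clock: 18.45
tool_pos: [0.5298, 0.3019, 0.0259]
eef_rot: [0.8, 0.6, -0.0, -0.001]
contact_force: [-3.3, -12.0, 2.4]
opening: 0.328
```

Request:
{"name": "drive_tool", "arguments": {"commands": [{"dx": 0,"dy": 0,"dz": 0.001,"wx": 0,"wy": 0,"wz": 0,"claw": 0.2},{"dx": 0,"dy": 0,"dz": 0,"wx": 0,"wy": 0,"wz": 0,"claw": 0.2}]}}

```text
clock: 18.65
tool_pos: [0.5298, 0.3019, 0.0249]
eef_rot: [0.8, 0.6, -0.0, -0.001]
contact_force: [-3.4, -12.8, 1.7]
opening: 0.328
```

```bash
python3 -c "
from h import *
stat()"
```

```text
toolx [2.792e-01 9.602e-01 3.000e-04] toolz [-1.e-03  6.e-04 -1.e+00]
18.65 F axial -13.2 lat 0.3 z 1.7 pos axial 0.65 lat 0.38 z 24.87 mm M [-2.23  0.54  0.03] q4 [ 7.997e-01  6.003e-01 -2.000e-04 -6.000e-04] op 0.328
```

Request:
{"name": "drive_tool", "arguments": {"commands": [{"dx": 0,"dy": 0,"dz": 0.001,"wx": 0,"wy": 0,"wz": 0,"claw": 0.2},{"dx": 0,"dy": 0,"dz": 0,"wx": 0,"wy": 0,"wz": 0,"claw": 0.2}]}}

```text
clock: 18.85
tool_pos: [0.5298, 0.3019, 0.0239]
eef_rot: [0.8, 0.6, -0.0, -0.001]
contact_force: [-4.0, -12.4, 2.2]
opening: 0.328
```

Request:
{"name": "drive_tool", "arguments": {"commands": [{"dx": 0,"dy": 0,"dz": 0.001,"wx": 0,"wy": 0,"wz": 0,"claw": 0.2},{"dx": 0,"dy": 0,"dz": 0,"wx": 0,"wy": 0,"wz": 0,"claw": 0.2}]}}

```text
clock: 19.05
tool_pos: [0.5299, 0.3019, 0.0229]
eef_rot: [0.8, 0.6, -0.0, -0.001]
contact_force: [-3.6, -11.6, 2.3]
opening: 0.329
```

```bash
python3 -c "
from h import *
stat(); s=shot('scene','scene8.png')
b=cv2.imread('pics/scene8.png')[235:305,170:260]; b=(255*(b/255.)**.55).astype(np.uint8); cv2.imwrite('pics/c8.png',cv2.resize(b,None,fx=8,fy=8,interpolation=2))
"
```

```text
toolx [2.792e-01 9.602e-01 3.000e-04] toolz [-1.e-03  7.e-04 -1.e+00]
19.05 F axial -12.1 lat -0.3 z 2.3 pos axial 0.67 lat 0.39 z 22.88 mm M [-2.29  0.53  0.04] q4 [ 7.998e-01  6.003e-01 -2.000e-04 -6.000e-04] op 0.329
```

View pics/c8.png

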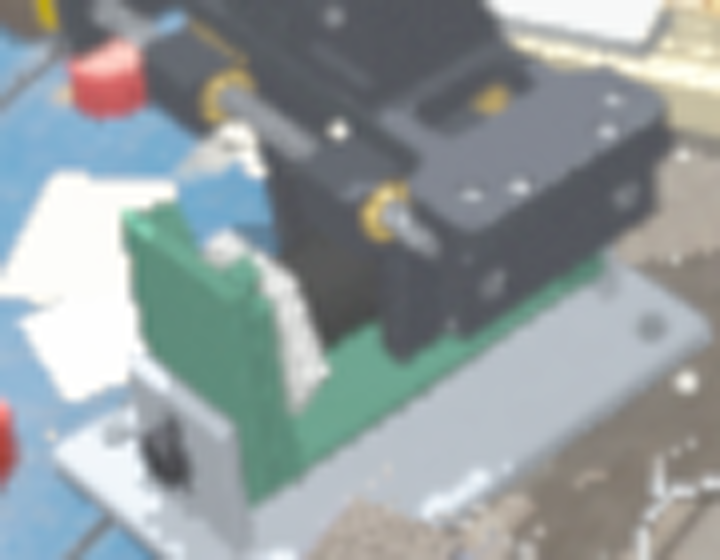

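```bash
python3 -c "
from h import *
s=load('scene8.png'); p=[.5322,.298,-.285]
for z in (.05,.054,.058,.062): print(z,[((proj(s,q)-[170,235]+.5)*8).round().tolist() for q in stand(p,[(-.0139,.040,z-.024),(-.0277,.040,z),(0.,.040,z-.0277),(.0139,.040,z+.024)])])
"
```

```text
0.05 [[302.0, 432.0], [325.0, 393.0], [272.0, 416.0], [220.0, 254.0]]
0.054 [[301.0, 421.0], [324.0, 382.0], [271.0, 406.0], [219.0, 243.0]]
0.058 [[299.0, 411.0], [323.0, 371.0], [269.0, 396.0], [217.0, 232.0]]
0.062 [[298.0, 400.0], [321.0, 360.0], [268.0, 385.0], [215.0, 220.0]]
```

Request:
{"name": "drive_tool", "arguments": {"commands": [{"dx": 0,"dy": 0,"dz": 0.001,"wx": 0,"wy": 0,"wz": 0,"claw": 0.2},{"dx": 0,"dy": 0,"dz": 0,"wx": 0,"wy": 0,"wz": 0,"claw": 0.2}]}}

```text
clock: 19.3
tool_pos: [0.5298, 0.3019, 0.0219]
eef_rot: [0.8, 0.6, -0.0, -0.001]
contact_force: [-3.8, -12.4, 1.8]
opening: 0.332
```

Request:
{"name": "drive_tool", "arguments": {"commands": [{"dx": 0,"dy": 0,"dz": 0.001,"wx": 0,"wy": 0,"wz": 0,"claw": 0.2},{"dx": 0,"dy": 0,"dz": 0,"wx": 0,"wy": 0,"wz": 0,"claw": 0.2}]}}

```text
clock: 19.5
tool_pos: [0.5299, 0.3021, 0.021]
eef_rot: [0.8, 0.6, -0.0, -0.001]
contact_force: [-3.5, -12.7, 2.7]
opening: 0.329
```

Request:
{"name": "drive_tool", "arguments": {"commands": [{"dx": 0,"dy": 0,"dz": 0.001,"wx": 0,"wy": 0,"wz": 0,"claw": 0.2},{"dx": 0,"dy": 0,"dz": 0,"wx": 0,"wy": 0,"wz": 0,"claw": 0.2}]}}

```text
clock: 19.7
tool_pos: [0.5299, 0.3022, 0.0208]
eef_rot: [0.8, 0.6, 0.0, -0.0]
contact_force: [-4.3, -12.9, 8.3]
opening: 0.328
```

```bash
python3 -c "
from h import *
stat()"
```

```text
toolx [2.791e-01 9.603e-01 6.000e-04] toolz [-5.e-04  8.e-04 -1.e+00]
19.7 F axial -13.6 lat -0.6 z 8.3 pos axial 0.90 lat 0.41 z 20.75 mm M [-2.4   0.85  0.03] q4 [ 7.997e-01  6.004e-01  0.000e+00 -5.000e-04] op 0.328
```

Fz rose from about 2 to 8 N and z stopped at 20.8 mm. I'll back off 0.5 mm so I'm not pressing, then check that this is the slot floor.

Request:
{"name": "drive_tool", "arguments": {"commands": [{"dx": 0,"dy": 0,"dz": 0,"wx": 0,"wy": 0,"wz": 0,"claw": 0.2}]}}

```text
clock: 19.8
tool_pos: [0.5299, 0.3022, 0.0208]
eef_rot: [0.8, 0.6, 0.0, -0.001]
contact_force: [-4.1, -12.9, 7.5]
opening: 0.331
```

```bash
python3 -c "
from h import *
stat()"
```

```text
toolx [2.791e-01 9.603e-01 7.000e-04] toolz [-5.e-04  9.e-04 -1.e+00]
19.8 F axial -13.5 lat -0.4 z 7.5 pos axial 0.91 lat 0.39 z 20.77 mm M [-2.4   0.79  0.03] q4 [ 7.997e-01  6.004e-01  0.000e+00 -5.000e-04] op 0.331
```

Request:
{"name": "drive_tool", "arguments": {"commands": [{"dx": 0,"dy": 0,"dz": -0.0005,"wx": 0,"wy": 0,"wz": 0,"claw": 0.2}]}}

```text
clock: 19.9
tool_pos: [0.5299, 0.3021, 0.021]
eef_rot: [0.8, 0.6, 0.0, -0.001]
contact_force: [-3.7, -11.5, 2.9]
opening: 0.322
```

```bash
python3 -c "
from h import *
stat()"
```

```text
toolx [2.791e-01 9.603e-01 7.000e-04] toolz [-6.e-04  9.e-04 -1.e+00]
19.9 F axial -12.1 lat -0.4 z 2.9 pos axial 0.87 lat 0.40 z 20.95 mm M [-2.31  0.62  0.01] q4 [ 7.997e-01  6.004e-01  0.000e+00 -5.000e-04] op 0.322
```

That is the slot floor: the contact is on the plunger side, the pin dropped past the cup bracket without touching, and seat axis ≈ 56 mm. Easing back toward the cup.

Request:
{"name": "drive_tool", "arguments": {"commands": [{"dx": -0.001,"dy": -0.0004,"dz": 0,"wx": 0,"wy": -0.0005,"wz": 0,"claw": 0.2},{"dx": -0.001,"dy": 0,"dz": 0,"wx": 0,"wy": -0.0005,"wz": 0,"claw": 0.2},{"dx": -0.001,"dy": 0,"dz": 0,"wx": 0,"wy": -0.0005,"wz": 0,"claw": 0.2},{"dx": -0.001,"dy": 0,"dz": 0,"wx": 0,"wy": -0.0005,"wz": 0,"claw": 0.2},{"dx": 0,"dy": 0,"dz": 0,"wx": 0,"wy": 0,"wz": 0,"claw": 0.2}]}}

```text
clock: 20.4
tool_pos: [0.5291, 0.2994, 0.0209]
eef_rot: [0.8, 0.6, 0.0, -0.0]
contact_force: [-1.7, -10.3, 3.6]
opening: 0.33
```

```bash
python3 -c "
from h import *
stat()"
```

```text
toolx [2.791e-01 9.603e-01 9.000e-04] toolz [ 1.e-04  9.e-04 -1.e+00]
20.4 F axial -10.3 lat 1.2 z 3.6 pos axial -2.01 lat 0.34 z 20.86 mm M [-2.01  0.43 -0.05] q4 [ 7.997e-01  6.004e-01  3.000e-04 -3.000e-04] op 0.33
```

Request:
{"name": "drive_tool", "arguments": {"commands": [{"dx": -0.001,"dy": 0,"dz": 0,"wx": 0,"wy": -0.0005,"wz": 0,"claw": 0.2},{"dx": -0.001,"dy": 0,"dz": 0,"wx": 0,"wy": -0.0005,"wz": 0,"claw": 0.2},{"dx": -0.001,"dy": 0,"dz": 0,"wx": 0,"wy": -0.0005,"wz": 0,"claw": 0.2},{"dx": 0,"dy": 0,"dz": 0,"wx": 0,"wy": 0,"wz": 0,"claw": 0.2}]}}

```text
clock: 20.8
tool_pos: [0.5289, 0.2988, 0.0209]
eef_rot: [0.799, 0.601, 0.002, -0.001]
contact_force: [-1.4, -8.9, -0.3]
opening: 0.332
```

```bash
python3 -c "
from h import *
stat()"
```

```text
toolx [0.2783 0.9605 0.0035] toolz [ 0.0014  0.0032 -1.    ]
20.8 F axial -9.0 lat 1.1 z -0.3 pos axial -2.64 lat 0.34 z 20.92 mm M [-1.38  0.12 -0.03] q4 [ 0.7995  0.6007  0.0015 -0.0009] op 0.332
```

The roller is blocked at cup entry. The moment and z change suggest the pin is touching the upper chamfer, slightly high and to -x. I'll ease off, drop the pin end a little, and retry.

Request:
{"name": "drive_tool", "arguments": {"commands": [{"dx": 0.002,"dy": 0,"dz": 0,"wx": 0,"wy": 0,"wz": 0,"claw": 0.2},{"dx": 0.0015,"dy": 0.0006,"dz": 0,"wx": 0,"wy": 0.006,"wz": 0,"claw": 0.2},{"dx": 0,"dy": 0,"dz": 0.0004,"wx": 0,"wy": 0.006,"wz": 0,"claw": 0.2},{"dx": 0,"dy": 0,"dz": 0,"wx": 0,"wy": 0,"wz": 0,"claw": 0.2}]}}

```text
clock: 21.2
tool_pos: [0.5295, 0.3003, 0.0208]
eef_rot: [0.8, 0.601, 0.005, -0.004]
contact_force: [-4.1, -10.5, 4.7]
opening: 0.328
```

```bash
python3 -c "
from h import *
stat(); s=shot('scene','scene9.png')"
```

```text
toolx [0.2785 0.9604 0.0122] toolz [ 0.0028  0.0118 -0.9999]
21.2 F axial -11.2 lat -1.0 z 4.7 pos axial -1.01 lat 0.46 z 20.77 mm M [-1.89  0.63  0.04] q4 [ 0.7995  0.6006  0.0047 -0.0039] op 0.328
```

Request:
{"name": "drive_tool", "arguments": {"commands": [{"dx": -0.0015,"dy": 0,"dz": 0,"wx": 0,"wy": 0,"wz": 0,"claw": 0.2},{"dx": -0.0015,"dy": 0,"dz": 0,"wx": 0,"wy": 0,"wz": 0,"claw": 0.2},{"dx": -0.0015,"dy": 0,"dz": 0,"wx": 0,"wy": 0,"wz": 0,"claw": 0.2},{"dx": 0,"dy": 0,"dz": 0,"wx": 0,"wy": 0,"wz": 0,"claw": 0.2}]}}

```text
clock: 21.65
tool_pos: [0.5291, 0.2991, 0.0208]
eef_rot: [0.799, 0.601, 0.007, -0.005]
contact_force: [-1.6, -6.3, 1.5]
opening: 0.332
```

```bash
python3 -c "
from h import *
stat(); s=shot('scene','scene9.png')
b=cv2.imread('pics/scene9.png')[235:305,170:260]; b=(255*(b/255.)**.5).astype(np.uint8); cv2.imwrite('pics/c9.png',cv2.resize(b,None,fx=8,fy=8,interpolation=2))
"
```

```text
toolx [0.2774 0.9606 0.0177] toolz [ 0.0052  0.0169 -0.9998]
21.65 F axial -6.5 lat 0.2 z 1.5 pos axial -2.29 lat 0.50 z 20.84 mm M [-1.09  0.25 -0.07] q4 [ 0.7992  0.601   0.0072 -0.0052] op 0.332
```

View pics/c9.png

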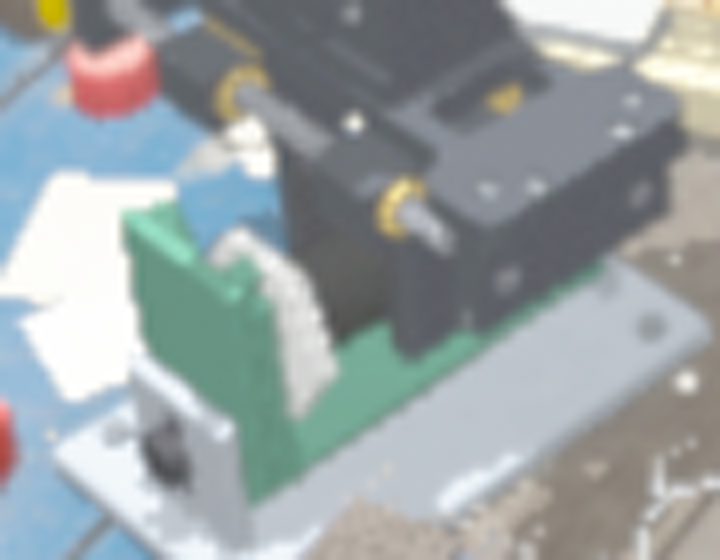

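The picture shows nothing fouling. The second try, with the pin lower, blocked sooner. So the pin is probably low: friction on the slot wall likely pitched the roller in the jaws as I lowered. I'll back off, level the tool, raise it 1.5 mm, and retry.

Request:
{"name": "drive_tool", "arguments": {"commands": [{"dx": 0.0015,"dy": 0,"dz": 0,"wx": 0,"wy": 0,"wz": 0,"claw": 0.2},{"dx": 0.0015,"dy": 0,"dz": -0.0005,"wx": 0,"wy": -0.006,"wz": 0,"claw": 0.2},{"dx": 0.001,"dy": 0,"dz": -0.0005,"wx": 0,"wy": -0.006,"wz": 0,"claw": 0.2},{"dx": 0,"dy": 0,"dz": -0.0005,"wx": 0,"wy": 0,"wz": 0,"claw": 0.2},{"dx": 0,"dy": 0,"dz": 0,"wx": 0,"wy": 0,"wz": 0,"claw": 0.2}]}}

```text
clock: 22.2
tool_pos: [0.5291, 0.2994, 0.0217]
eef_rot: [0.8, 0.601, -0.001, -0.0]
contact_force: [-4.0, -10.4, 0.9]
opening: 0.326
```

```bash
python3 -c "
from h import *
stat()"
```

```text
toolx [ 0.2785  0.9604 -0.0012] toolz [-1.3e-03 -8.0e-04 -1.0e+00]
22.2 F axial -11.1 lat -1.0 z 0.9 pos axial -2.01 lat 0.36 z 21.67 mm M [-1.99  0.51  0.05] q4 [ 0.7995  0.6006 -0.0008 -0.    ] op 0.326
```

Request:
{"name": "drive_tool", "arguments": {"commands": [{"dx": -0.0015,"dy": 0,"dz": 0,"wx": 0,"wy": 0,"wz": 0,"claw": 0.2},{"dx": -0.0015,"dy": 0,"dz": 0,"wx": 0,"wy": 0,"wz": 0,"claw": 0.2},{"dx": -0.0015,"dy": 0,"dz": 0,"wx": 0,"wy": 0,"wz": 0,"claw": 0.2},{"dx": 0,"dy": 0,"dz": 0,"wx": 0,"wy": 0,"wz": 0,"claw": 0.2}]}}

```text
clock: 22.6
tool_pos: [0.5289, 0.2988, 0.0218]
eef_rot: [0.799, 0.601, 0.002, -0.002]
contact_force: [0.7, -4.6, -3.6]
opening: 0.329
```

```bash
python3 -c "
from h import *
stat()"
```

```text
toolx [0.2773 0.9608 0.0058] toolz [ 0.0017  0.0056 -1.    ]
22.6 F axial -4.2 lat 2.0 z -3.6 pos axial -2.64 lat 0.38 z 21.82 mm M [-1.    0.03 -0.02] q4 [ 0.7992  0.6011  0.0023 -0.0017] op 0.329
```

Consistency check: with the grasp offset, the axis at "floor contact" would be about 52 mm, below the 56 mm minimum. So the roller is pitched in the jaws by about 4° or more, plunger end up, with the pin several mm low. I'll rotate the tool about the plunger tip to bring the pin up, with only light contact on the pin.

Request:
{"name": "drive_tool", "arguments": {"commands": [{"dx": 0.0015,"dy": 0,"dz": 0,"wx": 0,"wy": 0,"wz": 0,"claw": 0.2},{"dx": 0.0015,"dy": 0,"dz": 0,"wx": 0,"wy": 0,"wz": 0,"claw": 0.2},{"dx": 0,"dy": 0,"dz": -0.0006,"wx": 0,"wy": -0.01,"wz": 0,"claw": 0.2},{"dx": 0,"dy": 0,"dz": -0.0006,"wx": 0,"wy": -0.01,"wz": 0,"claw": 0.2},{"dx": 0,"dy": 0,"dz": -0.0006,"wx": 0,"wy": -0.01,"wz": 0,"claw": 0.2},{"dx": 0,"dy": 0,"dz": -0.0006,"wx": 0,"wy": -0.01,"wz": 0,"claw": 0.2},{"dx": 0,"dy": 0,"dz": 0,"wx": 0,"wy": 0,"wz": 0,"claw": 0.2}]}}

```text
clock: 23.3
tool_pos: [0.5289, 0.2985, 0.0243]
eef_rot: [0.799, 0.601, -0.016, 0.012]
contact_force: [-1.8, -10.7, 0.6]
opening: 0.327
```

```bash
python3 -c "
from h import *
stat()"
```

```text
toolx [ 0.2777  0.9598 -0.0407] toolz [-0.0119 -0.0389 -0.9992]
23.3 F axial -10.8 lat 1.2 z 0.6 pos axial -2.87 lat 0.37 z 24.27 mm M [-1.99  0.48 -0.01] q4 [ 0.7992  0.6007 -0.0165  0.012 ] op 0.327
```

Request:
{"name": "drive_tool", "arguments": {"commands": [{"dx": -0.0015,"dy": 0,"dz": 0,"wx": 0,"wy": 0,"wz": 0,"claw": 0.2},{"dx": -0.0015,"dy": 0,"dz": 0,"wx": 0,"wy": 0,"wz": 0,"claw": 0.2},{"dx": 0,"dy": 0,"dz": 0,"wx": 0,"wy": 0,"wz": 0,"claw": 0.2}]}}

```text
clock: 23.6
tool_pos: [0.5286, 0.2975, 0.0244]
eef_rot: [0.799, 0.601, -0.015, 0.011]
contact_force: [-1.8, -7.9, -1.2]
opening: 0.329
```

```bash
python3 -c "
from h import *
stat()"
```

```text
toolx [ 0.2775  0.96   -0.0365] toolz [-0.0104 -0.035  -0.9993]
23.6 F axial -8.1 lat 0.5 z -1.2 pos axial -3.96 lat 0.39 z 24.37 mm M [-1.31  0.23 -0.03] q4 [ 0.7991  0.6009 -0.0147  0.0109] op 0.329
```

Request:
{"name": "drive_tool", "arguments": {"commands": [{"dx": 0,"dy": 0,"dz": -0.0006,"wx": 0,"wy": -0.01,"wz": 0,"claw": 0.2},{"dx": 0,"dy": 0,"dz": -0.0006,"wx": 0,"wy": -0.01,"wz": 0,"claw": 0.2},{"dx": 0,"dy": 0,"dz": 0,"wx": 0,"wy": 0,"wz": 0,"claw": 0.2}]}}

```text
clock: 23.9
tool_pos: [0.5284, 0.2968, 0.0256]
eef_rot: [0.799, 0.601, -0.024, 0.017]
contact_force: [-3.0, -8.6, 0.5]
opening: 0.328
```

```bash
python3 -c "
from h import *
stat()"
```

```text
toolx [ 0.2772  0.959  -0.0587] toolz [-0.0167 -0.0563 -0.9983]
23.9 F axial -9.1 lat -0.5 z 0.5 pos axial -4.71 lat 0.37 z 25.62 mm M [-1.57  0.39 -0.05] q4 [ 0.7989  0.6007 -0.0236  0.0175] op 0.328
```

Request:
{"name": "drive_tool", "arguments": {"commands": [{"dx": 0,"dy": 0,"dz": -0.0006,"wx": 0,"wy": -0.01,"wz": 0,"claw": 0.2},{"dx": 0,"dy": 0,"dz": -0.0006,"wx": 0,"wy": -0.01,"wz": 0,"claw": 0.2},{"dx": 0,"dy": 0,"dz": 0,"wx": 0,"wy": 0,"wz": 0,"claw": 0.2}]}}

```text
clock: 24.2
tool_pos: [0.5282, 0.2963, 0.0269]
eef_rot: [0.799, 0.6, -0.032, 0.024]
contact_force: [-2.6, -10.7, 0.0]
opening: 0.326
```

```bash
python3 -c "
from h import *
stat()"
```

```text
toolx [ 0.2769  0.9576 -0.0796] toolz [-0.0226 -0.0764 -0.9968]
24.2 F axial -11.0 lat 0.4 z 0.0 pos axial -5.19 lat 0.37 z 26.90 mm M [-1.84  0.38 -0.01] q4 [ 0.7987  0.6005 -0.032   0.0238] op 0.326
```

Request:
{"name": "drive_tool", "arguments": {"commands": [{"dx": -0.0015,"dy": 0,"dz": 0,"wx": 0,"wy": 0,"wz": 0,"claw": 0.2},{"dx": -0.0015,"dy": 0,"dz": 0,"wx": 0,"wy": 0,"wz": 0,"claw": 0.2},{"dx": 0,"dy": 0,"dz": 0,"wx": 0,"wy": 0,"wz": 0,"claw": 0.2}]}}

```text
clock: 24.5
tool_pos: [0.5274, 0.2939, 0.0272]
eef_rot: [0.799, 0.6, -0.031, 0.023]
contact_force: [-3.1, -8.2, 0.8]
opening: 0.327
```

```bash
python3 -c "
from h import *
stat(); s=shot('scene','scene10.png')
b=cv2.imread('pics/scene10.png')[235:305,170:260]; b=(255*(b/255.)**.5).astype(np.uint8); cv2.imwrite('pics/c10.png',cv2.resize(b,None,fx=8,fy=8,interpolation=2))"
```

```text
toolx [ 0.2772  0.9576 -0.0782] toolz [-0.0223 -0.0749 -0.9969]
24.5 F axial -8.7 lat -0.7 z 0.8 pos axial -7.76 lat 0.25 z 27.21 mm M [-1.61  0.41 -0.09] q4 [ 0.7988  0.6003 -0.0315  0.0233] op 0.327
```

It's moving freely past the earlier block, so the pin is entering the cup. I'll keep easing back.

Request:
{"name": "drive_tool", "arguments": {"commands": [{"dx": -0.001,"dy": 0,"dz": 0.0001,"wx": 0,"wy": 0,"wz": 0,"claw": 0.2},{"dx": -0.001,"dy": 0,"dz": 0.0001,"wx": 0,"wy": 0,"wz": 0,"claw": 0.2},{"dx": 0,"dy": 0,"dz": 0,"wx": 0,"wy": 0,"wz": 0,"claw": 0.2}]}}

```text
clock: 24.85
tool_pos: [0.5271, 0.2928, 0.0272]
eef_rot: [0.799, 0.6, -0.031, 0.023]
contact_force: [-1.1, -7.9, 0.6]
opening: 0.329
```

```bash
python3 -c "
from h import *
stat()"
```

```text
toolx [ 0.277   0.9578 -0.0768] toolz [-0.0217 -0.0736 -0.997 ]
24.85 F axial -7.9 lat 1.2 z 0.6 pos axial -8.91 lat 0.25 z 27.25 mm M [-1.46  0.34 -0.07] q4 [ 0.7987  0.6004 -0.0308  0.0229] op 0.329
```

Request:
{"name": "drive_tool", "arguments": {"commands": [{"dx": -0.001,"dy": 0,"dz": 0.0001,"wx": 0,"wy": 0,"wz": 0,"claw": 0.2},{"dx": -0.001,"dy": 0,"dz": 0.0001,"wx": 0,"wy": 0,"wz": 0,"claw": 0.2},{"dx": 0,"dy": 0,"dz": 0,"wx": 0,"wy": 0,"wz": 0,"claw": 0.2}]}}

```text
clock: 25.15
tool_pos: [0.5267, 0.2915, 0.0273]
eef_rot: [0.799, 0.601, -0.03, 0.023]
contact_force: [-1.9, -7.2, -0.1]
opening: 0.328
```

```bash
python3 -c "
from h import *
stat()"
```

```text
toolx [ 0.2769  0.9579 -0.0755] toolz [-0.0211 -0.0725 -0.9971]
25.15 F axial -7.4 lat 0.2 z -0.1 pos axial -10.24 lat 0.26 z 27.29 mm M [-1.24  0.23 -0.1 ] q4 [ 0.7987  0.6005 -0.0303  0.0227] op 0.328
```

Request:
{"name": "drive_tool", "arguments": {"commands": [{"dx": -0.001,"dy": 0,"dz": 0.0001,"wx": 0,"wy": 0,"wz": 0,"claw": 0.2},{"dx": -0.001,"dy": 0,"dz": 0.0001,"wx": 0,"wy": 0,"wz": 0,"claw": 0.2},{"dx": -0.001,"dy": 0,"dz": 0.0001,"wx": 0,"wy": 0,"wz": 0,"claw": 0.2},{"dx": 0,"dy": 0,"dz": 0,"wx": 0,"wy": 0,"wz": 0,"claw": 0.2}]}}

```text
clock: 25.55
tool_pos: [0.5261, 0.2894, 0.0273]
eef_rot: [0.799, 0.601, -0.03, 0.022]
contact_force: [-2.1, -5.6, -0.9]
opening: 0.327
```

```bash
python3 -c "
from h import *
stat()"
```

```text
toolx [ 0.2765  0.9582 -0.0742] toolz [-0.0205 -0.0713 -0.9972]
25.55 F axial -5.9 lat -0.5 z -0.9 pos axial -12.43 lat 0.22 z 27.27 mm M [-1.03  0.2  -0.11] q4 [ 0.7986  0.6007 -0.0296  0.0223] op 0.327
```

Request:
{"name": "drive_tool", "arguments": {"commands": [{"dx": -0.001,"dy": 0,"dz": 0.0001,"wx": 0,"wy": 0,"wz": 0,"claw": 0.2},{"dx": -0.001,"dy": 0,"dz": 0.0001,"wx": 0,"wy": 0,"wz": 0,"claw": 0.2},{"dx": 0,"dy": 0,"dz": 0,"wx": 0,"wy": 0,"wz": 0,"claw": 0.2}]}}

```text
clock: 25.85
tool_pos: [0.526, 0.2889, 0.0273]
eef_rot: [0.798, 0.601, -0.028, 0.022]
contact_force: [-0.9, -2.8, -1.3]
opening: 0.334
```

```bash
python3 -c "
from h import *
stat()"
```

```text
toolx [ 0.276   0.9585 -0.0714] toolz [-0.0192 -0.0688 -0.9974]
25.85 F axial -2.9 lat -0.1 z -1.3 pos axial -12.89 lat 0.27 z 27.27 mm M [-0.48 -0.01 -0.13] q4 [ 0.7985  0.601  -0.0284  0.0217] op 0.334
```

The pin has bottomed: total travel past the mouth was about 8 mm, and the tool force is falling as the cup takes the spring load. Now I'll gently confirm the plunger is on the slot floor.

Request:
{"name": "drive_tool", "arguments": {"commands": [{"dx": 0,"dy": 0,"dz": 0.0005,"wx": 0,"wy": 0,"wz": 0,"claw": 0.2},{"dx": 0,"dy": 0,"dz": 0.0005,"wx": 0,"wy": 0,"wz": 0,"claw": 0.2},{"dx": 0,"dy": 0,"dz": 0,"wx": 0,"wy": 0,"wz": 0,"claw": 0.2}]}}

```text
clock: 26.15
tool_pos: [0.5259, 0.2889, 0.0269]
eef_rot: [0.798, 0.601, -0.028, 0.022]
contact_force: [-1.6, -3.3, 4.6]
opening: 0.326
```

```bash
python3 -c "
from h import *
stat(); s=shot('scene','scene11.png')
b=cv2.imread('pics/scene11.png')[235:305,170:260]; b=(255*(b/255.)**.5).astype(np.uint8); cv2.imwrite('pics/c11.png',cv2.resize(b,None,fx=8,fy=8,interpolation=2))"
```

```text
toolx [ 0.2758  0.9586 -0.0715] toolz [-0.019  -0.0689 -0.9974]
26.15 F axial -3.6 lat -0.6 z 4.6 pos axial -12.90 lat 0.22 z 26.87 mm M [-0.5   0.23 -0.1 ] q4 [ 0.7984  0.6011 -0.0283  0.0218] op 0.326
```

View pics/c11.png

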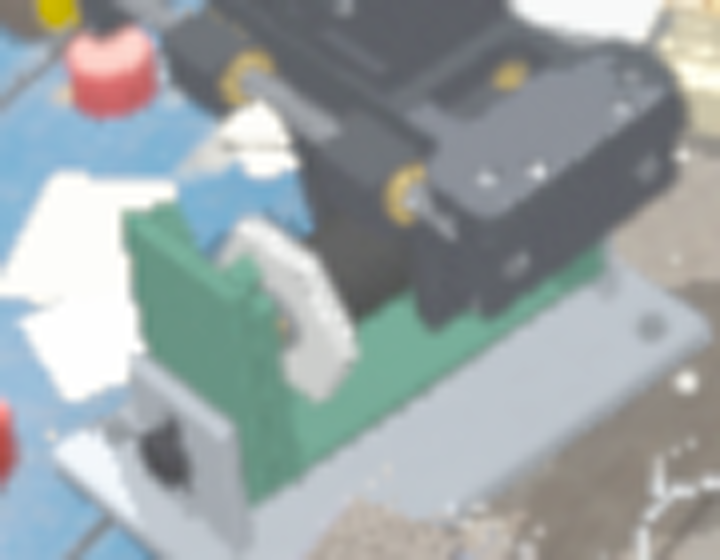

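Brass is visible at (285,320), between collar and slot bracket, and the collar sits upright. The 4.6 N reaction fits support at both ends. I'll take the remaining load off, open slowly, and retreat.

Request:
{"name": "drive_tool", "arguments": {"commands": [{"dx": -0.001,"dy": 0,"dz": -0.0003,"wx": 0,"wy": 0,"wz": 0,"claw": 0.2},{"dx": -0.0008,"dy": 0,"dz": 0,"wx": 0,"wy": 0,"wz": 0,"claw": 0.2},{"dx": 0,"dy": 0,"dz": 0,"wx": 0,"wy": 0,"wz": 0,"claw": 0.2}], "grip_force": 15}}

```text
clock: 26.5
tool_pos: [0.5259, 0.2889, 0.0269]
eef_rot: [0.798, 0.601, -0.027, 0.021]
contact_force: [1.6, 3.5, 1.7]
opening: 0.334
```

```bash
python3 -c "
from h import *
stat()"
```

```text
toolx [ 0.2751  0.959  -0.0683] toolz [-0.0178 -0.0659 -0.9977]
26.5 F axial 3.8 lat 0.6 z 1.7 pos axial -12.94 lat 0.21 z 26.91 mm M [ 0.66 -0.25 -0.01] q4 [ 0.7982  0.6014 -0.027   0.021 ] op 0.334
```

Request:
{"name": "drive_tool", "arguments": {"commands": [{"dx": 0,"dy": 0,"dz": 0,"wx": 0,"wy": 0,"wz": 0,"claw": 0.36},{"dx": 0,"dy": 0,"dz": 0,"wx": 0,"wy": 0,"wz": 0,"claw": 0.4},{"dx": 0,"dy": 0,"dz": 0,"wx": 0,"wy": 0,"wz": 0,"claw": 0.5},{"dx": 0,"dy": 0,"dz": 0,"wx": 0,"wy": 0,"wz": 0,"claw": 0.7},{"dx": 0,"dy": 0,"dz": 0,"wx": 0,"wy": 0,"wz": 0,"claw": 0.75},{"dx": 0,"dy": 0,"dz": 0,"wx": 0,"wy": 0,"wz": 0,"claw": 0.75},{"dx": 0,"dy": 0,"dz": 0,"wx": 0,"wy": 0,"wz": 0,"claw": 0.75}]}}

```text
clock: 27.2
tool_pos: [0.5251, 0.286, 0.0264]
eef_rot: [0.798, 0.601, -0.029, 0.022]
contact_force: [0.3, -0.9, -0.7]
opening: 0.752
```

```bash
python3 -c "
from h import *
stat()"
```

```text
toolx [ 0.2761  0.9583 -0.0736] toolz [-0.0203 -0.0707 -0.9973]
27.2 F axial -0.8 lat 0.5 z -0.7 pos axial -15.96 lat 0.18 z 26.42 mm M [ 0.07 -0.11  0.01] q4 [ 0.7985  0.6009 -0.0294  0.0222] op 0.752
```

Request:
{"name": "drive_tool", "arguments": {"commands": [{"dx": 0,"dy": 0,"dz": -0.005,"wx": 0,"wy": 0,"wz": 0,"claw": 0.75},{"dx": 0,"dy": 0,"dz": -0.015,"wx": 0,"wy": 0,"wz": 0,"claw": 0.75},{"dx": 0,"dy": 0,"dz": -0.03,"wx": 0,"wy": 0,"wz": 0,"claw": 0.75},{"dx": -0.01,"dy": 0,"dz": -0.04,"wx": 0,"wy": 0,"wz": 0,"claw": 0.75},{"dx": -0.03,"dy": 0,"dz": -0.03,"wx": 0,"wy": 0.07,"wz": 0,"claw": 0.75},{"dx": -0.04,"dy": 0,"dz": -0.02,"wx": 0,"wy": 0,"wz": 0,"claw": 0.75},{"dx": -0.04,"dy": 0,"dz": 0,"wx": 0,"wy": 0,"wz": 0,"claw": 0.75},{"dx": -0.04,"dy": 0,"dz": 0,"wx": 0,"wy": 0,"wz": 0,"claw": 0.75},{"dx": -0.04,"dy": 0,"dz": 0,"wx": 0,"wy": 0,"wz": 0,"claw": 0.75},{"dx": -0.02,"dy": 0,"dz": 0,"wx": 0,"wy": 0,"wz": 0,"claw": 0.75},{"dx": 0,"dy": 0,"dz": 0,"wx": 0,"wy": 0,"wz": 0,"claw": 0.75}]}}

```text
clock: 28.3
tool_pos: [0.4658, 0.0795, 0.1707]
eef_rot: [0.801, 0.599, -0.002, 0.002]
contact_force: [0.5, 0.1, -0.2]
opening: 0.749
```

Run:
```python
from h import *
stat(); t=shot('top','top12.png'); s=shot('scene','scene12.png')
a=cv2.imread('pics/top12.png')[172:240,125:215]; b=cv2.imread('pics/scene12.png')[235:315,165:262]
o=np.zeros((600,800,3),np.uint8)
a=cv2.resize(a,(400,302),interpolation=2); b=cv2.resize(b,(776,640),interpolation=2)
o[:,24:]=b[:600]; 
cv2.imwrite('pics/c12.png',o)
```

```text
toolx [ 0.2818  0.9595 -0.0063] toolz [-0.0012 -0.0062 -1.    ]
28.3 F axial 0.3 lat 0.5 z -0.2 pos axial -230.78 lat 0.45 z 170.74 mm M [-0.   -0.06 -0.05] q4 [ 0.8005  0.5993 -0.0023  0.0021] op 0.749
```

View pics/c12.png

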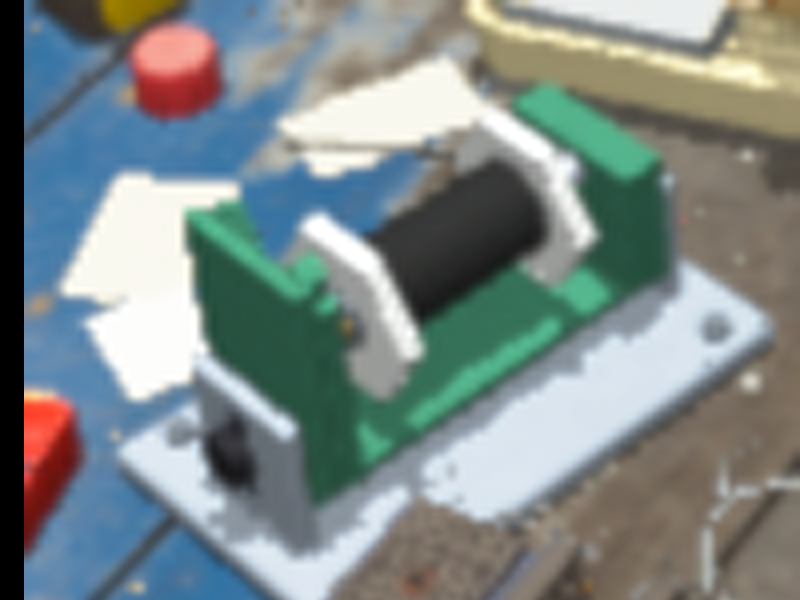

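The released roller sits between the brackets. The drum's lower edge, from (420,320) to (545,240), runs parallel to the plate edge, so it's level. I'll check that the loose objects haven't moved, then hand in.

Run:
```python
from h import *
a=cv2.imread('pics/scene0.png').astype(int);b=cv2.imread('pics/scene12.png').astype(int)
for n,(u,v,w) in dict(tin=(347,211,14),weight=(298,270,12),cap=(183,244,12)).items():
    A=a[v-w:v+w,u-w:u+w];B=b[v-w:v+w,u-w:u+w]; sh,_=cv2.phaseCorrelate(A.mean(2).astype(np.float32),B.mean(2).astype(np.float32)); print(n,np.abs(A-B).mean().round(1),np.round(sh,2))
s=load('scene12.png'); p=[.5322,.298,-.285]
k=lambda q:((proj(s,q)-[165,235]+.5)*8+[24,0]).round()
for H in(.056,.06): print(H,[k(q).tolist() for q in stand(p,[(-.015,.027,H),(-.015,-.029,H)])])
r.finish_job()
```

```text
tin 1.4 [ 0.02 -0.  ]
weight 3.2 [-0.04 -0.  ]
cap 1.4 [-0.    0.03]
0.056 [[396.0, 329.0], [552.0, 229.0]]
0.06 [[394.0, 318.0], [551.0, 218.0]]
the job is handed in; nothing more can be done
```

The roller is back in its stand, released, and held by its own spring. I handed the job in at about 28.4 s of the 43 s allowed. The one thing my checks don't fully prove is that the plunger is exactly on the slot floor.

**What I did:**
- I gripped the drum, put the plunger in the slot and pressed it in about 13 mm (12–13 N). I lowered the roller until I felt a stop (about 8 N vertical) and eased it back until the pin bottomed in the cup. Then I unloaded, opened the jaws and backed away.

**Final checks:**
- **Pin home:** it travelled about 8 mm past the cup mouth. After that the roller stayed put while the force on the tool went from 2.9 N one way to 3.8 N the other.
- **Level:** in the last picture the drum runs parallel to the plate and the roller sits between the brackets. That was judged by eye.
- **Other objects:** tin, cap and weight show no movement (under 0.05 px).

**What went wrong or disagreed:**
- **First grasp missed:** the gripper sat about 26 mm higher than its reported position. The first close only pinched the top of the drum, with about 13 N on the tool, and I had to grip again.
- **Pin blocked three times:** the roller had apparently tilted in the jaws while being lowered, so the pin met the cup bracket at up to about 6 N. It went in after I rotated the tool about the plunger tip.
- **Slot floor:** because of that tilt, the first stop I felt may not have been level on the floor. I felt again before release (about 5 N) and the reaction fits support at both ends, but I couldn't measure the seat height separately.
- **Picture budget:** I viewed 16 pictures, against the 10 planned plus one or two allowed.

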